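# Stand the toppled ink bottles back in their case

## Task

Open the wooden case by its brass handle until the lid rests back on its stop. Then stand every ink bottle that lies on the green mat upright in the lane at the front of the case, beside the two that already stand there; at the end all bottles stand upright on the lane's floor and the lid is left open on its stop. Leave the pen pot, the tape measure and the cardboard box alone.

Things in the scene. Friction and masses are not known exactly. Their poses are not given: they have to be found in the camera images.
- case: wooden case, fixed to the bench; tray 130 mm deep (its x, from front to hinge) x 400 mm wide (its y) x 60 mm high, walls and floor 6 mm. Origin: centre of the underside; x points from the robot side to the hinge side. Inside, from the front: an open lane 60 mm wide (x -59 to 1 mm) and 388 mm long (y -194 to 194 mm), its floor at z = 6 mm; behind it black foam to z = 57 mm filled with tools.
- lid (a joint): angle of the case's lid: 0 shut, 1.75 rad fully open on its stop. The lid is a hollow shell 45 mm deep (top of the shut case 105 mm above the bench), 0.35 kg, hinged along the case's far top edge (parallel to the case's y, at its x = 65, z = 60 mm); it falls shut when let go below about 1 rad and falls back slowly onto the stop beyond about 1.2 rad.
- lid_handle (a point): middle of the lid's brass bar handle: bar 10 mm thick, 100 mm long, parallel to the case's y, 35 mm in front of the lid's front face and 84 mm above the bench when shut; it turns with the lid, and lies 165 mm in front of and 24 mm above the hinge line when shut.
- lid_hinge (a point): middle of the lid's hinge line, 60 mm above the bench.
- red: square bottle, body 40 x 40 x 50 mm high (red, paper band), above it a black square cap 24 x 24 mm, 36 mm tall; 86 mm in all, about 0.12 kg, heavy at the bottom. Origin: centre of its underside; its z runs up through the cap (grip the cap at z = 70 to 80 mm). Starts lying on the green mat, cap away from the robot (within 0.6 rad of +x); may be absent.
- yellow: square bottle, body 40 x 40 x 50 mm high (yellow, paper band), above it a black square cap 24 x 24 mm, 36 mm tall; 86 mm in all, about 0.12 kg, heavy at the bottom. Origin: centre of its underside; its z runs up through the cap (grip the cap at z = 70 to 80 mm). Starts lying on the green mat, cap away from the robot (within 0.6 rad of +x); may be absent.
- blue: square bottle, body 40 x 40 x 50 mm high (blue, paper band), above it a black square cap 24 x 24 mm, 36 mm tall; 86 mm in all, about 0.12 kg, heavy at the bottom. Origin: centre of its underside; its z runs up through the cap (grip the cap at z = 70 to 80 mm). Starts lying on the green mat, cap away from the robot (within 0.6 rad of +x); may be absent.
- green: square bottle, body 40 x 40 x 50 mm high (green, paper band), above it a black square cap 24 x 24 mm, 36 mm tall; 86 mm in all, about 0.12 kg, heavy at the bottom. Origin: centre of its underside; its z runs up through the cap (grip the cap at z = 70 to 80 mm). Starts lying on the green mat, cap away from the robot (within 0.6 rad of +x); may be absent.
- white: square bottle, body 40 x 40 x 50 mm high (white, paper band), above it a black square cap 24 x 24 mm, 36 mm tall; 86 mm in all, about 0.12 kg, heavy at the bottom. Origin: centre of its underside; its z runs up through the cap (grip the cap at z = 70 to 80 mm). Starts standing in the lane, under the lid; it may be shifted.
- orange: square bottle, body 40 x 40 x 50 mm high (orange, paper band), above it a black square cap 24 x 24 mm, 36 mm tall; 86 mm in all, about 0.12 kg, heavy at the bottom. Origin: centre of its underside; its z runs up through the cap (grip the cap at z = 70 to 80 mm). Starts standing in the lane, under the lid; it may be shifted.
- pen_pot: green pot of pens, 72 mm across, 100 mm high plus pens to 190 mm; origin under its centre. Not part of the job.
- tape: red round tape measure, 60 mm across, 30 mm high, origin under its centre. Not part of the job.
- card_box: cardboard box 100 x 70 x 65 mm with a blue band, origin under its centre. Not part of the job.
There are look-alikes about, which are no part of the job. What is shaped like the yellow but purple or turquoise is not meant.

How it is judged:
By the outcome, as a careful person would: the job done as asked, in the order asked, and still so for the second after the job is handed in, with the robot touching nothing.
Of red, yellow, blue, green only 3 to 4 are there at a start; the rules pass over those that are not, and their reading is None.
At some moment in a run one of red, yellow, blue, green may be knocked a few centimetres aside while the robot is not near it.
Once in a run the grip may slacken for a moment while it holds something.
It also fails if it takes over 210 s, if anything falls off the work surface, if the arm or the gripper's body presses on something with over 40 N, if the wrist force passes 120 N, or if a joint passes its speed limit or range.

## Robot

A 7-joint arm with a two-finger parallel gripper is mounted at the origin on the work surface. World frame = base frame: x ahead of the robot, y to its left, z up, the work surface at z = 0. Lengths are in m, angles in rad, forces in N, time in s.
With the tool pointing down it reaches from about 0.425 to 0.875 m from the base axis. Payload 4.7 kg.
Tool frame: the origin (TCP) lies between the finger pads; the fingertips stand bot.tips_ahead ahead of it and the grasp point (between the pads) lies 5 mm behind it (bot.tips_ahead is the distance from the TCP to the fingertips, in m); z points along the fingers, y is the line along which they close (so a half turn about z gives the same grasp; the last joint's range is limited). The gripper opens to 85 mm and grips with 20 to 120 N. Pads are 22 mm wide; open, the fingers measure 114 mm over their backs; the gripper's body (76 mm by 85 mm) begins 54 mm behind the grasp point. The pads swing forward as they close: fully open they stand 13 mm farther back than shut.
Start: joints at [1.208, 0.321, -0.07, 1.45, 0.023, 1.371, -0.057], TCP at [0.239, -0.604, 0.245] pointing down, gripper open.
Joint ranges: [-2.86, 2.86], [-0.3, 2.09], [-1.38, 1.24], [0.06, 2.45], [-1.56, 4.7], [0.09, 2.05], [-2.69, 2.69]. Speed limits (rad/s): [2.57, 2.57, 3.14, 3.14, 3.14, 3.14, 3.14].

## Interface

Orientations are given as a unit quaternion [x, y, z, w].
In Python, from plant import bot gives the robot as it stands.
- The arm moves only by the tool drive_tool, never from a script. Its argument "rows" is a list of rows, each a list of 7 numbers: the finger opening in mm, from 0 to 85.4, then the shift along the world's x, y, z as a fraction of full scale, then the turn, a rotation vector about the world's x, y, z as a fraction of full scale. A call has exactly 5 rows; each row is the pose to reach, as a shift and turn from the pose commanded when the call began; what a row does not reach only later rows make up. Full scale, the value 1, is 0.2 m for a shift and 120 degrees for a turn. A row lasts 1/8 s, in which the tool goes at most 62.5 mm and 10.7 degrees, less where a joint would pass 70% of its speed; a pose out of reach is approached as far as the arm can. A call with a number of a shift or a turn outside -1 to 1 is refused whole. A call with a gripper value outside its range is refused whole. The fingers move at their own pace and stop on an object; the grip force is fixed at half the most. Time passes only in rows, so rows that repeat a pose let the fingers close, or fill a call up. It gives the time, the measured TCP pose, the force, the opening and the grip force at its end, in the units of the state.
- bot.get_state(): the state, without advancing time (a new reading comes with each control period).
- bot.get_image(name): name is "scene" or "side" or "wrist"; returns the picture (420x560x3 uint8, red, green, blue); there is no depth.
- bot.camera_params(name): a dict with "fx", "fy", "cx", "cy" (pixels), "R" (3x3) and "t" (3): a world point X has camera coordinates R X + t; the wrist camera has in their place "mount" (4x4, takes a point from camera to tool coordinates, whose origin is the TCP and whose axes are the flange's). Camera axes: x right, y down, z forward; pixel columns grow to the right and rows downward; lengths in m; the calibration is good to about 2 mm. A picture is of the moment at which its call begins: read the wrist's pose just before it. camera_params takes no time and is no camera call.
- bot.hand_in(): hands the job in; it is judged then, once.
Trained networks look in the newest picture that a camera, given by its name, has taken for a name from the list of things; names that differ only in an ending like _2 or _b are one class to them, and where a whole thing is asked for, a point or a joint stands for the part that bears it (a point fixed in the world has none). Each returns a list of dicts, best first, with "p" (0 to 1); they miss things now and then, are a little off and sometimes report something else, mostly with a low value. They report only what shows in the picture. A call takes as long as a camera call. They do not tell look-alikes from the thing itself.
- bot.recognise(name, camera): "location" ([row, column] in pixels, amid what is visible of it).
- bot.trace(name, camera): "mask" (420x560 bool, what is visible of it) and "location" ([row, column] in pixels, amid what is visible of it).
- bot.pinpoint(name, camera): "location" ([row, column] in pixels: a listed point, or the origin of a listed thing).
The state is a dict: "time": time; "joint_pos": joint angles; "joint_velocities": joint speeds; "tau": joint torques, N m; "ee_pos": TCP position; "tcp_rot": TCP orientation; "wrist_force": force on the tool from outside, world axes, zero at the start; "ft_torque": the same for the moment, N m; "gripper_width": opening from 0.0 (shut) to 1.0 (fully open); "finger_force": force on a finger pad.
Only numpy, scipy, OpenCV 4.12 (cv2) and the standard library are available. Lean on these libraries where they do the work, as an engineer would, in place of code of your own. Each camera call takes 0.05 s, during which the arm holds its last target. There are 200 camera calls.

## Working session

There is one attempt and no reset: what is moved stays moved. The work goes in short steps, Python scripts to look and compute and a tool call to move; the robot and the scene stay as the last step left them, time stands still between calls to the robot, and variables do not carry over. Pictures are saved under pics/ and viewed, at most 15 in all, crops included, and the job is handed in when it is done.

Besides the shell and the picture viewer there is one more tool, called after ">>>" as name(argument=value, ...) on one line, values as JSON. drive_tool: Moves the arm, as the interface text tells. Shift numbers are shares of 0.2 m and turn numbers shares of 120 degrees, none past 1 either way. Its arguments: {"type":"object","properties":{"rows":{"type":"array"}},"required":["rows"]}

```bash
ls; mkdir -p pics; cat > h.py <<'E'
import numpy as np, cv2
from plant import bot
from scipy.spatial.transform import Rotation as Ro
def cam(n):
    p=bot.camera_params(n); K=np.array([[p['fx'],0,p['cx']],[0,p['fy'],p['cy']],[0,0,1.]])
    if 'mount' in p:
        s=bot.get_state(); T=np.eye(4); T[:3,:3]=Ro.from_quat(s['tcp_rot']).as_matrix(); T[:3,3]=s['ee_pos']
        W=np.linalg.inv(T@np.array(p['mount'])); return K,W[:3,:3],W[:3,3]
    return K,np.array(p['R']),np.array(p['t'])
def ray(n,rc,z,c=None):
    K,R,t=c or cam(n); o=-R.T@t; d=R.T@np.linalg.inv(K)@np.array([rc[1],rc[0],1.]); return o+d*(z-o[2])/d[2]
def proj(n,X,c=None):
    K,R,t=c or cam(n); q=K@(R@np.array(X)+t); return [q[1]/q[2],q[0]/q[2]]
def save(n,f):
    im=bot.get_image(n); cv2.imwrite('pics/'+f,im[:,:,::-1]); return im
E
python3 - <<'E'
from h import *
s=bot.get_state(); print({k:np.round(v,3) for k,v in s.items()}, bot.tips_ahead)
a=save('scene','scene0.png'); b=save('side','side0.png')
for c in ('scene','side'):
    K,R,t=cam(c); print(c,'pos',np.round(-R.T@t,3),'fwd',np.round(R[2],2))
    for n in ('lid_handle','lid_hinge','case','red','yellow','blue','green','pen_pot','tape','card_box'):
        for d in bot.pinpoint(n,c)[:4]:
            z={'lid_handle':.084,'lid_hinge':.06}.get(n,.02 if n in('red','yellow','blue','green') else 0)
            print(c,n,round(d['p'],2),np.round(d['location']),np.round(ray(c,d['location'],z),3))
E
```

```text
pics
{'time': np.float64(0.0), 'joint_pos': array([ 1.208,  0.322, -0.07 ,  1.452,  0.023,  1.371, -0.057]), 'joint_velocities': array([ 0.001,  0.001, -0.   , -0.   , -0.   , -0.   , -0.002]), 'tau': array([ 0.0000e+00, -4.9359e+01, -3.8200e-01, -3.1434e+01,  1.3000e-02,
        1.1000e-02,  0.0000e+00]), 'ee_pos': array([ 0.239, -0.604,  0.244]), 'tcp_rot': array([ 0.982,  0.187, -0.   , -0.001]), 'wrist_force': array([0.072, 0.165, 0.181]), 'ft_torque': array([ 0.025, -0.008,  0.019]), 'finger_force': np.float64(0.0), 'gripper_width': np.float64(0.998)} 0.014
scene pos [1.094 0.154 1.18 ] fwd [-0.49 -0.15 -0.86]
scene lid_handle 0.89 [241. 347.] [0.497 0.155 0.084]
scene lid_hinge 0.95 [296. 337.] [0.65  0.169 0.06 ]
scene lid_hinge 0.5 [239. 219.] [ 0.59  -0.186  0.06 ]
scene case 0.84 [283. 336.] [0.591 0.157 0.   ]
scene case 0.43 [182. 187.] [ 0.406 -0.377  0.   ]
scene case 0.36 [237. 218.] [ 0.558 -0.208  0.   ]
scene red 0.56 [239. 220.] [ 0.571 -0.194  0.02 ]
scene yellow 0.84 [211. 116.] [ 0.581 -0.525  0.02 ]
scene yellow 0.83 [174. 208.] [ 0.368 -0.319  0.02 ]
scene yel
[... 272 characters left out ...]
. 182.] [ 0.303 -0.44   0.   ]
side pos [-0.109  0.928  0.705] fwd [ 0.45 -0.74 -0.5 ]
side lid_handle 0.94 [224. 249.] [0.481 0.165 0.084]
side lid_hinge 0.93 [216. 206.] [0.641 0.167 0.06 ]
side case 0.91 [237. 223.] [0.587 0.16  0.   ]
side red 0.62 [185. 288.] [ 0.581 -0.207  0.02 ]
side yellow 0.71 [181. 343.] [ 0.422 -0.346  0.02 ]
side yellow 0.65 [164. 342.] [ 0.487 -0.485  0.02 ]
side yellow 0.62 [198. 393.] [ 0.217 -0.321  0.02 ]
side yellow 0.61 [189. 352.] [ 0.367 -0.308  0.02 ]
side green 0.79 [196. 324.] [ 0.429 -0.203  0.02 ]
side pen_pot 0.75 [325. 231.] [ 0.343  0.427 -0.   ]
side tape 0.68 [308. 172.] [0.497 0.46  0.   ]
side card_box 0.87 [184. 379.] [ 0.311 -0.437  0.   ]
```

View pics/scene0.png

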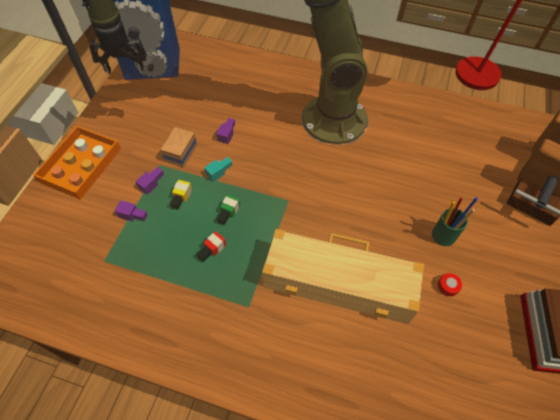

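View pics/side0.png

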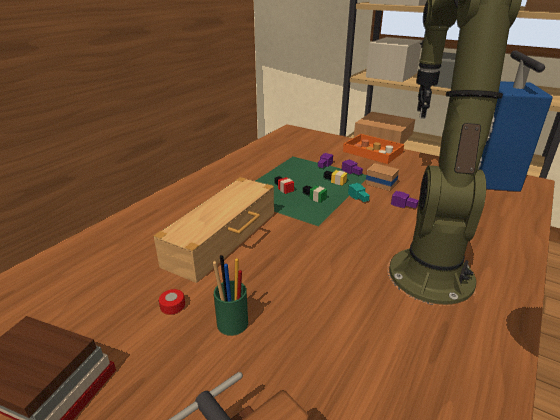

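The scene picture shows three bottles on the mat: yellow at about (190,181), given as row, column; green at (208,229); and red at (245,212). There is no blue. Look-alikes are purple at (180,150), (211,130) and (130,227), and turquoise at (169,218). The shut case is at (275,343) with its handle at (241,347). Next is one close crop of the mat, plus the case yaw.

```bash
python3 - <<'E'
from h import *
im=cv2.imread('pics/scene0.png'); cv2.imwrite('pics/crop_mat.png',cv2.resize(im[155:275,100:260],None,fx=4,fy=4,interpolation=cv2.INTER_CUBIC))
m=bot.trace('lid','scene')[0]; 
c,_=cv2.findContours(m['mask'].astype('uint8'),0,2); c=max(c,key=cv2.contourArea); print(m['p'],cv2.approxPolyDP(c,4,True)[:,0].tolist())
for q in [(234,277),(265,422)]: print(ray('scene',q,.105).round(3))
for n in ('red','yellow','green'):
  for c in ('scene','side'):
    for d in bot.trace(n,c)[:3]: print(n,c,round(d['p'],2),np.round(d['location']),d['mask'].sum(),ray(c,d['location'],.02).round(3))
E
```

```text
0.68 [[275, 230], [264, 279], [404, 315], [418, 311], [422, 264], [369, 253], [366, 242], [332, 233], [324, 242]]
[ 0.547 -0.03   0.105]
[0.516 0.356 0.105]
red scene 0.91 [246. 212.] 463 [ 0.6   -0.208  0.02 ]
red side 0.55 [184. 282.] 218 [ 0.602 -0.205  0.02 ]
red side 0.31 [302. 173.] 529 [0.493 0.459 0.02 ]
yellow scene 0.96 [179. 148.] 420 [ 0.446 -0.487  0.02 ]
yellow scene 0.95 [214. 127.] 440 [ 0.58  -0.489  0.02 ]
yellow scene 0.88 [133. 227.] 336 [ 0.196 -0.323  0.02 ]
yellow side 0.83 [178. 334.] 256 [ 0.461 -0.352  0.02 ]
yellow side 0.75 [161. 324.] 163 [ 0.567 -0.474  0.02 ]
yellow side 0.71 [196. 357.] 259 [ 0.332 -0.27   0.02 ]
green scene 0.67 [205. 224.] 393 [ 0.458 -0.227  0.02 ]
green side 0.46 [302. 228.] 1967 [0.383 0.388 0.02 ]
```

View pics/crop_mat.png

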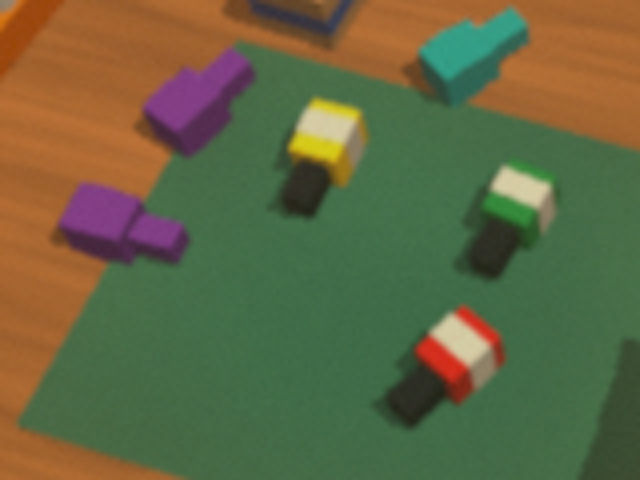

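The crop confirms yellow, green and red lie on the mat, all with caps away from the robot. The purple and turquoise ones are decoys. Now I move over the case handle.

>>> drive_tool(rows=[[85,0.25,0.25,0,0,0,0.05],[85,0.5,0.5,0,0,0,0.1],[85,0.75,0.75,0,0,0,0.15],[85,1,1,0,0,0,0.2],[85,1,1,0,0,0,0.2]])

```text
time: 2.08
ee_pos: [0.4423, -0.4006, 0.2458]
tcp_rot: [0.921, 0.39, 0.001, 0.0]
wrist_force: [-0.7, -0.4, 0.9]
gripper_width: 1.001
finger_force: 0.0
```

>>> drive_tool(rows=[[85,0.05,0.25,0.1,0,0,0.05],[85,0.1,0.5,0.2,0,0,0.1],[85,0.15,0.75,0.3,0,0,0.15],[85,0.2,1,0.4,0,0,0.2],[85,0.2,1,0.4,0,0,0.2]])

```text
time: 2.7
ee_pos: [0.4815, -0.1993, 0.3281]
tcp_rot: [0.819, 0.574, 0.002, 0.002]
wrist_force: [0.3, -0.2, 0.0]
gripper_width: 0.993
finger_force: 0.0
```

>>> drive_tool(rows=[[85,0,0.25,0,0,0,0.05],[85,0,0.5,0,0,0,0.1],[85,0,0.75,0,0,0,0.15],[85,0,1,0,0,0,0.2],[85,0,1,0,0,0,0.2]])

```text
time: 3.32
ee_pos: [0.479, -0.0005, 0.3256]
tcp_rot: [0.682, 0.731, 0.0, 0.0]
wrist_force: [-0.2, -0.9, 0.2]
gripper_width: 0.996
finger_force: 0.0
```

>>> drive_tool(rows=[[85,0,0.25,0,0,0,0.01],[50,0,0.5,0,0,0,0.01],[30,0,0.75,0,0,0,0.01],[22,0,0.82,0,0,0,0.01],[22,0,0.82,0,0,0,0.01]])

```text
time: 3.95
ee_pos: [0.4795, 0.1586, 0.325]
tcp_rot: [0.677, 0.736, -0.0, 0.0]
wrist_force: [-0.8, -1.0, 0.5]
gripper_width: 0.261
finger_force: 0.0
```

```bash
cat >> h.py <<'E'
import json
def log():
    s=bot.get_state(); open('log.txt','a').write(json.dumps([list(map(float,s['joint_pos'])),list(map(float,s['ee_pos'])),list(map(float,s['tcp_rot']))])+'\n'); return s
E
python3 - <<'E'
from h import *
s=log(); c=cam('wrist'); save('wrist','w1.png'); print(np.round(s['joint_pos'],3), -c[1].T@c[2])
for n in ('lid_handle','lid_hinge'):
    for d in bot.pinpoint(n,'wrist')[:2]: print(n,d['p'],np.round(d['location']),ray('wrist',d['location'],.084 if n=='lid_handle' else .06,c).round(3))
E
```

```text
[ 0.45   0.016 -0.822  1.65   0.012  1.481 -0.29 ] [0.4725927  0.23845221 0.45438884]
lid_handle 0.57 [174. 290.] [0.49  0.159 0.084]
```

View pics/w1.png

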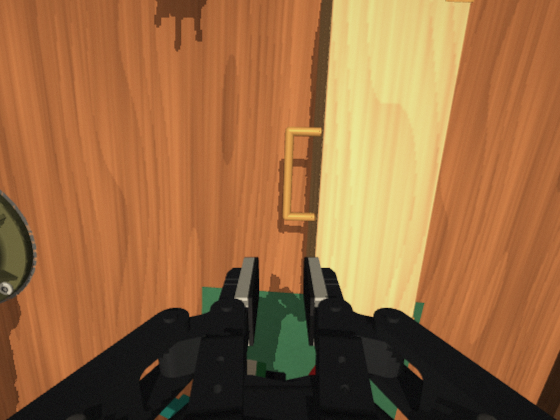

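The wrist view shows the bar handle running from (130,289) to (217,287), with the lid to its right. I measure its ends.

```bash
python3 - <<'E'
from h import *
c=cam('wrist'); 
for q in [(130,289.5),(217,286.5),(173.5,288)]: print(ray('wrist',q,.084,c).round(4))
for q in [(10,332),(250,317),(10,467),(250,424)]: print(ray('wrist',q,.105,c).round(4))
E
```

```text
[0.485  0.2073 0.084 ]
[0.4904 0.1047 0.084 ]
[0.4876 0.1582 0.084 ]
[0.5145 0.3218 0.105 ]
[0.5289 0.0737 0.105 ]
[0.6411 0.3319 0.105 ]
[0.6549 0.0838 0.105 ]
```

>>> drive_tool(rows=[[22,0.05,0,-0.25,0,0,-0.0125],[22,0.05,0,-0.5,0,0,-0.0125],[22,0.05,0,-0.75,0,0,-0.0125],[22,0.05,0,-0.9,0,0,-0.0125],[22,0.05,0,-0.9,0,0,-0.0125]])

```text
time: 4.72
ee_pos: [0.4878, 0.1571, 0.1431]
tcp_rot: [0.687, 0.726, -0.002, -0.001]
wrist_force: [0.4, 0.2, 0.0]
gripper_width: 0.255
finger_force: 0.0
```

>>> drive_tool(rows=[[22,0,0,-0.15,0,0,0],[22,0,0,-0.33,0,0,0],[22,0,0,-0.33,0,0,0],[0,0,0,-0.33,0,0,0],[0,0,0,-0.33,0,0,0]])

```text
time: 5.35
ee_pos: [0.4874, 0.1589, 0.0807]
tcp_rot: [0.687, 0.727, -0.002, -0.001]
wrist_force: [-7.0, -0.8, 1.2]
gripper_width: 0.092
finger_force: 58.5
```

>>> drive_tool(rows=[[0,0,0,0,0,0,0],[0,0,0,0,0,0,0],[0,0,0,0,0,0,0],[0,0,0,0,0,0,0],[0,0,0,0,0,0,0]])

```text
time: 5.98
ee_pos: [0.4874, 0.159, 0.0807]
tcp_rot: [0.687, 0.727, -0.002, -0.001]
wrist_force: [-7.2, -2.1, 1.8]
gripper_width: 0.089
finger_force: 58.5
```

>>> drive_tool(rows=[[0,0.018,0.001,0.086,0,0.017,0],[0,0.043,0.003,0.168,0,0.033,0],[0,0.078,0.005,0.249,0,0.05,0],[0,0.12,0.007,0.325,0,0.067,0],[0,0.171,0.01,0.396,0,0.083,0]])

```text
time: 6.6
ee_pos: [0.5206, 0.1608, 0.1609]
tcp_rot: [0.684, 0.724, -0.063, -0.065]
wrist_force: [-8.3, -1.4, 3.5]
gripper_width: 0.094
finger_force: 58.4
```

>>> drive_tool(rows=[[0,0.068,0.004,0.076,0,0.02,0],[0,0.145,0.008,0.143,0,0.039,0],[0,0.229,0.013,0.2,0,0.058,0],[0,0.319,0.018,0.247,0,0.078,0],[0,0.415,0.024,0.282,0,0.097,0]])

```text
time: 7.22
ee_pos: [0.606, 0.1653, 0.2203]
tcp_rot: [0.674, 0.714, -0.129, -0.137]
wrist_force: [-4.5, -1.9, 7.5]
gripper_width: 0.093
finger_force: 58.5
```

>>> drive_tool(rows=[[0,0.099,0.006,0.023,0,0.02,0],[0,0.2,0.011,0.034,0,0.039,0],[0,0.302,0.017,0.033,0,0.058,0],[0,0.403,0.023,0.019,0,0.07,0],[0,0.431,0.025,0.012,0,0.07,0]])

```text
time: 7.85
ee_pos: [0.6959, 0.1703, 0.221]
tcp_rot: [0.665, 0.702, -0.173, -0.186]
wrist_force: [1.7, -2.3, -0.6]
gripper_width: 0.087
finger_force: 60.5
```

>>> drive_tool(rows=[[0,0,0,0,0,0,0],[20,0,0,0,0,0,0],[30,0,0,0,0,0,0],[30,0,0,0,0,0,0],[30,0,0,0,0,0,0]])

```text
time: 8.48
ee_pos: [0.6923, 0.1714, 0.2172]
tcp_rot: [0.663, 0.702, -0.178, -0.189]
wrist_force: [1.2, -0.4, -0.1]
gripper_width: 0.352
finger_force: 0.3
```

>>> drive_tool(rows=[[36,0.05,0,0.08,0,0,0],[36,0.1,0,0.18,0,0,0],[36,0.18,0,0.32,0,0,0],[36,0.22,0,0.45,0,0,0],[36,0.22,0,0.55,0,-0.05,0]])

```text
time: 9.1
ee_pos: [0.7196, 0.1814, 0.3582]
tcp_rot: [0.671, 0.727, -0.072, -0.127]
wrist_force: [0.2, 2.5, -1.2]
gripper_width: 0.423
finger_force: 0.0
```

>>> drive_tool(rows=[[36,-0.1,0,0.1,0,-0.05,0],[36,-0.4,0,0.2,0,-0.1,0],[60,-0.7,0,0.2,0,-0.15,0],[85,-1,0,0.2,0,-0.2,0],[85,-1,0,0.2,0,-0.2,0]])

```text
time: 9.72
ee_pos: [0.5117, 0.1705, 0.3817]
tcp_rot: [0.682, 0.729, 0.05, 0.034]
wrist_force: [1.2, 0.4, 1.2]
gripper_width: 0.996
finger_force: 0.0
```

```bash
python3 - <<'E'
from h import *
s=log(); c=cam('wrist'); a=save('wrist','w2.png'); b=save('scene','s2.png'); print(s['ee_pos'],s['tcp_rot'],s['joint_pos'])
cv2.imwrite('pics/two2.png',np.vstack([a[60:360],b[110:410]])[:,:,::-1])
for cc in('scene','wrist','side'):
  if cc=='side': save('side','sd2.png')
  for n in('white','orange'):
    for d in bot.pinpoint(n,cc)[:2]: print(cc,n,round(d['p'],2),np.round(d['location']),ray(cc,d['location'],.006,c if cc=='wrist' else None).round(3))
E
```

```text
[0.51172407 0.17050929 0.3817079 ] [0.68174988 0.72908524 0.0497184  0.03434973] [ 0.07644606 -0.02084739 -0.44873679  1.57435938  0.01004059  1.46659289
 -0.30611639]
scene white 0.85 [284. 383.] [0.556 0.28  0.006]
scene orange 0.62 [268. 326.] [0.557 0.118 0.006]
wrist white 0.86 [ 90. 286.] [0.557 0.277 0.006]
wrist orange 0.97 [194. 281.] [0.56  0.119 0.006]
wrist orange 0.58 [358. 271.] [ 0.563 -0.204  0.006]
side white 0.74 [258. 205.] [0.558 0.274 0.006]
side white 0.21 [214. 205.] [0.714 0.099 0.006]
side orange 0.68 [233. 238.] [0.553 0.125 0.006]
```

View pics/two2.png

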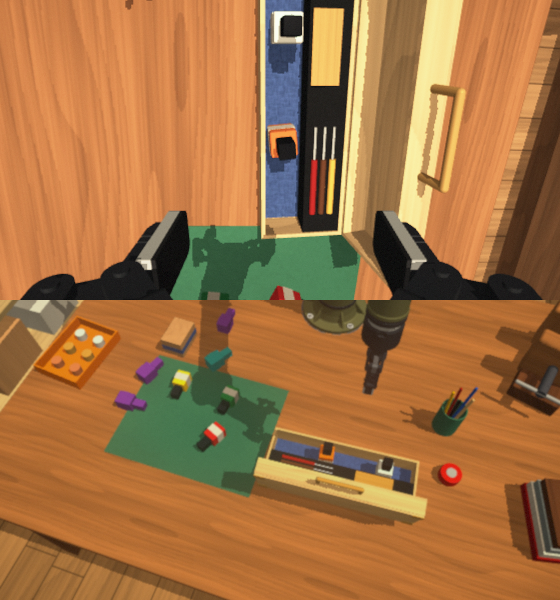

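The lid rests back open. White stands at row 90, column 286 and orange at (194,281) of the wrist picture, and the lane is free on both sides of orange. Next I fit the arm's kinematics so I can plan the tilted grasps.

```bash
cat > kin.py <<'E'
import numpy as np, json, itertools
from scipy.spatial.transform import Rotation as Ro
from scipy.optimize import least_squares
LO=np.array([-2.86,-.3,-1.38,.06,-1.56,.09,-2.69]);HI=np.array([2.86,2.09,1.24,2.45,4.7,2.05,2.69])
def fk(q,sg,p):
    h,L1,L2,L3,o7=p[:5]; q=np.array(q)*np.array(sg)
    R=Ro.from_euler('z',q[0]); x=np.array([0,0,h]); R=R*Ro.from_euler('y',q[1])*Ro.from_euler('z',q[2]); x=x+R.apply([p[5],0,L1]) 
    R=R*Ro.from_euler('y',q[3])*Ro.from_euler('z',q[4]); x=x+R.apply([p[6],0,L2]); R=R*Ro.from_euler('y',q[5])*Ro.from_euler('z',q[6]+o7)
    return x+R.apply([0,0,L3]),R
data=[([1.208,.3215,-.07,1.4515,.023,1.371,-.057],[.239,-.604,.2445],[.982,.187,0,-.001])]+[json.loads(l) for l in open('log.txt')]
def fit():
    best=None
    for s in itertools.product([1,-1],repeat=4):
        sg=[s[0],1,s[1],1,s[2],1,s[3]]
        def f(p):
            r=[]
            for q,x,o in data:
                X,R=fk(q,sg,p); r+=list(X-x)+list(.3*(R.inv()*Ro.from_quat(o)).as_rotvec())
            return np.array(r+list(.003*np.array(p[5:])))
        for o7 in (0,1.57,3.14,-1.57):
            z=least_squares(f,[.3,.45,.45,.25,o7,0,0])
            if best is None or z.cost<best[0]: best=(z.cost,sg,z.x)
    return best
def ik(X,R,sg,p,n=30,q0=None):
    rng=np.random.default_rng(0); out=[]
    for i in range(n):
        a=q0 if (q0 is not None and i==0) else rng.uniform(LO,HI)
        z=least_squares(lambda q:np.r_[fk(q,sg,p)[0]-X,.3*(fk(q,sg,p)[1].inv()*R).as_rotvec()],np.clip(a,LO+.01,HI-.01),bounds=(LO,HI))
        if z.cost<1e-6: out.append(z.x)
    return out
E
python3 - <<'E'
from kin import *
c,sg,p=fit(); print(c,sg,p.round(3))
def tool(a,yaw): # z dir leaning: a=angle of pointing from down toward +x heading yaw (neg=back); tool y ~ -lateral
    z=np.array([np.sin(a),0,-np.cos(a)]); y=np.array([0,-1.,0]); x=np.cross(y,z)
    return Ro.from_euler('z',yaw)*Ro.from_matrix(np.c_[x,y,z])
q0=data[-1][0]
for nm,X,yw in [('yel',[.45,-.35,.026],0),('red',[.6,-.2,.026],0)]:
    for a in (-60,-45,-30,-15,0):
        r=ik(np.array(X),tool(np.radians(a),yw),sg,p,20,q0); print(nm,a,len(r),[np.round(v,2).tolist() for v in r[:2]])
for nm,X in [('A',[.565,.006,.082]),('C',[.557,.198,.082])]:
    for a in (90,75,60,45,30):
        r=ik(np.array(X),tool(np.radians(a),.058),sg,p,20,q0); print(nm,a,len(r),[np.round(v,2).tolist() for v in r[:2]])
E
```

```text
0.0003521845565433857 [-1, 1, -1, 1, -1, 1, -1] [-0.127  1.583  0.946 -1.942  1.571 -0.188  3.007]
yel -60 0 []
yel -45 8 [[0.02, 0.66, 0.69, 1.74, 0.09, 1.49, -0.88], [0.06, 0.74, 0.78, 1.69, 0.06, 1.45, -0.76]]
yel -30 14 [[0.33, 0.75, 0.06, 1.56, 0.15, 1.33, -1.26], [0.33, 0.76, 0.29, 1.52, 0.09, 1.32, -1.02]]
yel -15 12 [[0.59, 0.71, 0.52, 1.41, -0.11, 1.24, -0.5], [0.25, 0.74, -0.46, 1.52, 0.28, 1.22, -1.85]]
yel 0 12 [[0.74, 0.68, 0.1, 1.29, -0.06, 1.18, -0.73], [0.46, 0.68, -0.23, 1.31, 0.16, 1.17, -1.35]]
red -60 0 []
red -45 0 []
red -30 13 [[0.28, 0.13, -0.12, 1.86, 0.09, 1.67, -1.43], [-0.41, 0.56, 1.21, 1.75, -0.14, 1.55, -0.69]]
red -15 11 [[0.22, 0.69, 0.01, 1.42, 0.05, 1.29, -1.37], [0.23, 0.69, 0.07, 1.41, 0.03, 1.29, -1.3]]
red 0 11 [[0.33, 0.67, 0.02, 1.27, -0.01, 1.2, -1.22], [0.29, 0.67, -0.06, 1.27, 0.04, 1.2, -1.34]]
A 90 3 [[-0.42, -0.11, 0.35, 0.84, 0.02, 0.82, -1.55], [-1.12, -0.2, 1.08, 0.84, -0.01, 0.82, -1.39]]
A 75 9 [[1.48, 0.72, -1.23, 0.9, -0.19, 0.85, -0.69], [0.02, 0.07, -0.09, 0.88, 0.02, 0.89, -1.58]]
A 60 10 [[1.0, 0.39, -0.8, 0.95, -0.13, 0.94, -1.11], [0.0, 0.21, -0.07, 0.94, 0.02, 0.95, -1.57]]
A 45 12 [[1.98, -0.24, 0.44, 2.45, -0.38, 1.55, 1.0], [0.18, 0.34, -0.16, 1.01, -0.02, 1.01, -1.46]]
A 30 11 [[0.4, 0.48, -0.13, 1.11, -0.14, 1.07, -1.17], [1.02, 0.66, -0.21, 1.19, -0.34, 1.0, -0.5]]
C 90 3 [[-0.34, -0.1, 0.39, 0.85, -0.15, 0.82, -1.43], [0.34, -0.1, -0.3, 0.85, -0.14, 0.82, -1.51]]
C 75 10 [[0.83, 0.12, -0.73, 0.89, -0.18, 0.88, -1.34], [0.53, 0.09, -0.45, 0.89, -0.17, 0.88, -1.39]]
C 60 9 [[0.68, 0.3, -0.46, 0.96, -0.24, 0.92, -1.15], [0.07, 0.22, 0.03, 0.95, -0.18, 0.94, -1.39]]
C 45 10 [[0.46, 0.39, -0.14, 1.05, -0.27, 0.98, -1.1], [0.21, 0.35, 0.0, 1.04, -0.23, 1.0, -1.25]]
C 30 12 [[0.18, 0.46, 0.13, 1.14, -0.26, 1.05, -1.15], [1.16, 0.84, -0.21, 1.23, -0.41, 0.87, -0.24]]
```

>>> drive_tool(rows=[[85,-0.1,-0.25,0,0,0,-0.05],[85,-0.15,-0.5,0,0,0,-0.1],[85,-0.2,-0.75,0,0,0,-0.15],[85,-0.2,-1,0,0,0,-0.2],[85,-0.2,-1,0,0,0,-0.25]])

```text
time: 10.8
ee_pos: [0.4824, -0.0356, 0.381]
tcp_rot: [0.852, 0.521, 0.041, 0.044]
wrist_force: [0.3, 0.7, -0.7]
gripper_width: 0.998
finger_force: 0.0
```

```bash
python3 -c "
from h import *
s=log();print(s['joint_pos'].round(3),s['ee_pos'].round(3),s['tcp_rot'].round(3))"
```

```text
[ 0.281 -0.146 -0.249  1.69  -0.008  1.477 -0.441] [ 0.482 -0.036  0.381] [0.852 0.521 0.041 0.044]
```

>>> drive_tool(rows=[[85,0,-0.25,0,0,0,-0.05],[85,0,-0.5,0,0,0,-0.1],[85,0,-0.75,0,0,0,-0.15],[85,0,-0.9,0,0,0,-0.2],[85,0,-0.9,0,0,0,-0.25]])

```text
time: 11.42
ee_pos: [0.4819, -0.2141, 0.3803]
tcp_rot: [0.957, 0.284, 0.028, 0.053]
wrist_force: [0.0, 0.5, 0.3]
gripper_width: 0.997
finger_force: 0.0
```

>>> drive_tool(rows=[[85,0,0,0,0,0,-0.08],[85,0,0,0,0,0,-0.16],[85,0,0,0,0,0,-0.24],[85,0,0,0,0,0,-0.28],[85,0,0,0,0,0,-0.28]])

```text
time: 12.05
ee_pos: [0.4828, -0.2105, 0.3806]
tcp_rot: [0.998, 0.0, 0.012, 0.059]
wrist_force: [-0.1, -0.4, -0.4]
gripper_width: 0.995
finger_force: 0.0
```

```bash
python3 -c "
from h import *
s=log();print(s['joint_pos'].round(3),s['ee_pos'].round(3),s['tcp_rot'].round(3))
c=cam('wrist'); save('wrist','w3.png')
for n in ('red','yellow','green'):
  for d in bot.pinpoint(n,'wrist')[:3]: print(n,round(d['p'],2),np.round(d['location']),ray('wrist',d['location'],.02,c).round(3))
"
```

```text
[ 0.426 -0.016 -0.133  1.573  0.105  1.528 -1.279] [ 0.483 -0.21   0.381] [0.998 0.    0.012 0.059]
red 0.89 [105. 238.] [ 0.567 -0.192  0.02 ]
yellow 0.93 [305. 326.] [ 0.227 -0.335  0.02 ]
yellow 0.79 [162. 429.] [ 0.479 -0.494  0.02 ]
yellow 0.68 [197. 348.] [ 0.426 -0.364  0.02 ]
green 0.92 [199. 251.] [ 0.428 -0.207  0.02 ]
```

View pics/w3.png

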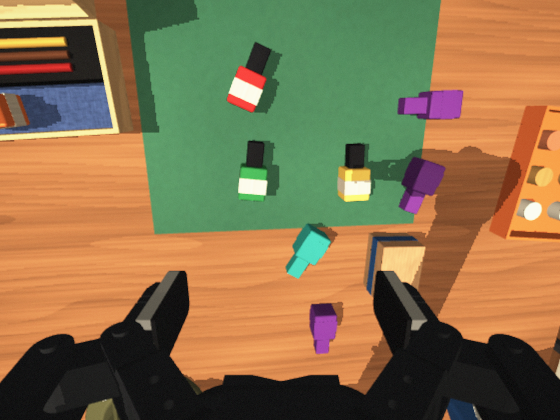

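Wrist view: red body is at (90,247) with its cap at (57,259). Green body is at (183,253) with its cap at (153,255). Yellow body is at (183,355) with its cap at (155,355). Now I measure them and refit the kinematics with sane bounds.

```bash
cat > fit.py <<'E'
import kin, json; from kin import *
def fitb():
    best=None; rng=np.random.default_rng(1)
    lo=[.05,.2,.2,.05,-3.3,-.12,-.12]; hi=[.7,.7,.7,.6,3.3,.12,.12]
    for s in itertools.product([1,-1],repeat=4):
        sg=[s[0],1,s[1],1,s[2],1,s[3]]
        def f(p):
            r=[]
            for q,x,o in data:
                X,R=fk(q,sg,p); r+=list(X-x)+list(.3*(R.inv()*Ro.from_quat(o)).as_rotvec())
            return np.array(r)
        for o7 in (0,1.57,3.14,-1.57):
            z=least_squares(f,[.3,.45,.45,.25,o7,0,0],bounds=(lo,hi))
            if best is None or z.cost<best[0]: best=(z.cost,sg,z.x,f(z.x))
    return best
E
python3 - <<'E'
from h import *
from fit import *
c,sg,p,r=fitb(); print(c,sg,p.round(3)); print(r.reshape(-1,6).round(3)); json.dump([sg,list(p)],open('kin.json','w'))
C=cam('wrist')
for n,cap,body in [('red',(57,259.5),(88.5,247.5)),('green',(153,255),(183,253)),('yellow',(155,355),(183,355))]:
    a=ray('wrist',cap,.032,C); b=ray('wrist',body,.04,C); d=(a-b)[:2]; print(n,a.round(3),b.round(3),'len',np.linalg.norm(d).round(3),'yaw',np.degrees(np.arctan2(d[1],d[0])).round(1))
print(Ro.from_quat(bot.get_state()['tcp_rot']).as_matrix().round(3))
E
```

```text
0.0010861331241364045 [-1, 1, -1, 1, -1, 1, -1] [ 0.395  0.568  0.51   0.472  1.571 -0.007  0.12 ]
[[ 0.021  0.011 -0.     0.     0.     0.   ]
 [-0.015  0.016  0.001  0.    -0.    -0.   ]
 [ 0.003  0.024  0.    -0.    -0.    -0.   ]
 [-0.002  0.023 -0.002 -0.    -0.    -0.   ]
 [-0.     0.001  0.001 -0.    -0.    -0.   ]]
red [ 0.628 -0.224  0.032] [ 0.588 -0.207  0.04 ] len 0.044 yaw -23.4
green [ 0.5   -0.215  0.032] [ 0.457 -0.211  0.04 ] len 0.043 yaw -5.8
yellow [ 0.494 -0.367  0.032] [ 0.453 -0.367  0.04 ] len 0.042 yaw 0.0
[[ 1.    -0.001  0.024]
 [ 0.001 -0.993 -0.119]
 [ 0.024  0.119 -0.993]]
```

```bash
cat > k2.py <<'E'
import numpy as np, json
from scipy.spatial.transform import Rotation as Ro
from scipy.optimize import least_squares
from kin import data,LO,HI
SG=np.array([-1,1,-1,1,-1,1,-1])
def fk(q,p):
    q=np.array(q)*SG; E=Ro.from_euler
    R=E('z',q[0]); x=R.apply([0,p[7],p[0]]); R=R*E('y',q[1])*E('z',q[2]); x=x+R.apply([p[4],p[8],p[1]])
    R=R*E('y',q[3])*E('z',q[4]); x=x+R.apply([p[5],p[9],p[2]]); R=R*E('y',q[5]); x=x+R.apply([p[6],p[10],p[3]]); R=R*E('z',q[6]+np.pi/2)
    return x,R
def f(p): return np.r_[np.concatenate([fk(q,p)[0]-x for q,x,o in data]),.005*p[4:]]
z=least_squares(f,[.3,.4,.4,.3]+[0]*7,bounds=([.1,.25,.25,.1]+[-.15]*7,[.6,.6,.6,.6]+[.15]*7)); P=z.x
def ik(X,R,n=20,q0=None):
    rng=np.random.default_rng(0); out=[]; e=lambda q:np.r_[fk(q,P)[0]-X,.3*(fk(q,P)[1].inv()*R).as_rotvec()]
    for i in range(n):
        s=least_squares(e,np.clip(q0 if i==0 else rng.uniform(LO,HI),LO+.01,HI-.01),bounds=(LO,HI))
        if s.cost<1e-6: out.append(s.x)
    return sorted(out,key=lambda v:np.abs(v-q0).sum())
def tool(a,yaw):
    zz=np.array([np.sin(a),0,-np.cos(a)]); y=np.array([0,-1.,0]); return Ro.from_euler('z',yaw)*Ro.from_matrix(np.c_[np.cross(y,zz),y,zz])
E
python3 - <<'E'
from k2 import *
print(P.round(3)); print(f(P)[:15].reshape(-1,3).round(4))
q0=np.array(data[-1][0])
for nm,X,yw,A in [('yel',[.5,-.367,.026],0,(-50,-40,-30,-15)),('gre',[.505,-.215,.026],-.1,(-50,-40,-30,-15)),('red',[.63,-.225,.026],-.4,(-50,-40,-30,-15)),('A',[.565,.006,.082],.058,(80,60,50,40,30)),('C',[.557,.198,.082],.058,(80,60,50,40,30)),('C+',[.557,.198,.082],.4,(60,50,40))]:
    for a in A:
        r=ik(np.array(X),tool(np.radians(a),yw),16,q0); print(nm,a,len(r),[np.round(v,2).tolist() for v in r[:1]])
E
```

```text
[ 0.25   0.468  0.513  0.347  0.    -0.    -0.    -0.016 -0.01  -0.
 -0.   ]
[[-0.0001 -0.      0.    ]
 [-0.      0.      0.    ]
 [ 0.      0.     -0.    ]
 [-0.      0.      0.    ]
 [-0.      0.      0.    ]]
yel -50 11 [[0.46, 1.02, -0.08, 1.05, 0.38, 1.89, -1.22]]
yel -40 11 [[0.49, 0.89, -0.09, 1.19, 0.33, 1.71, -1.22]]
yel -30 11 [[0.48, 0.77, -0.03, 1.34, 0.24, 1.52, -1.18]]
yel -15 10 [[0.65, 0.6, -0.17, 1.54, 0.23, 1.25, -1.18]]
gre -50 11 [[0.26, 0.93, 0.02, 1.22, 0.13, 1.85, -1.41]]
gre -40 11 [[0.3, 0.8, -0.03, 1.35, 0.13, 1.68, -1.43]]
gre -30 11 [[0.34, 0.68, -0.06, 1.49, 0.13, 1.49, -1.44]]
gre -15 11 [[0.4, 0.49, -0.1, 1.71, 0.11, 1.2, -1.42]]
red -50 0 []
red -40 11 [[0.4, 1.08, -0.18, 0.85, 0.07, 1.91, -1.71]]
red -30 11 [[0.47, 0.94, -0.27, 1.06, 0.14, 1.69, -1.75]]
red -15 11 [[0.33, 0.71, -0.03, 1.35, -0.01, 1.34, -1.66]]
A 80 0 []
A 60 0 []
A 50 0 []
A 40 4 [[-0.96, -0.09, 0.9, 2.43, 0.7, 0.09, -2.23]]
A 30 9 [[0.43, 0.02, -0.48, 2.26, 0.03, 0.33, -1.59]]
C 80 0 []
C 60 0 []
C 50 5 [[-0.29, 0.09, -0.34, 2.41, 1.88, 0.48, 2.42]]
C 40 0 []
C 30 8 [[-0.47, 0.08, -0.05, 2.2, 0.55, 0.44, -2.48]]
C+ 60 0 []
C+ 50 3 [[-0.06, 0.06, -0.32, 2.45, 3.18, 0.23, 1.56]]
C+ 40 6 [[0.68, 0.11, -1.06, 2.32, 0.7, 0.09, -2.2]]
```

```bash
python3 - <<'E'
from k2 import *
q0=np.array([.4,.3,-.3,2.1,.1,.5,-1.5]); g0=np.array([.3,.8,-.03,1.3,.1,1.7,-1.4])
def best(X,yw,A,q):
    for a in A:
        r=[v for v in ik(np.array(X),tool(np.radians(a),yw),12,q) if abs(v[4])<1.0]
        if r: return a,r[0].round(2).tolist()
for v in (-.155,-.1,.037,.165):
    x=.5599-.058*v; y=.161+.998*v
    for yw in (-.3,.0,.3,.6): print(v,yw,best([x,y,.083],yw,range(60,20,-3),q0))
for nm,X,yw in [('yel',[.5,-.367,.026],0),('gre',[.505,-.215,.026],-.1),('red',[.63,-.225,.026],-.4)]: print(nm,best(X,yw,range(-60,-20,3),g0))
E
```

```text
Still running in the background as job /tmp/bash_jobs.1000/56c0f4cbb66d (pid 908). You'll get a notice when it ends.
```

```bash
cat /tmp/bash_jobs.1000/56c0f4cbb66d/stdout; kill -- -$(cat /tmp/bash_jobs.1000/56c0f4cbb66d/pid); pgrep -c python3
```

```text
2
```

```bash
export OMP_NUM_THREADS=1 OPENBLAS_NUM_THREADS=1; timeout 100 python3 -u - <<'E'
from k2 import *
def e(q,X,R): 
    x,r=fk(q,P); return np.r_[x-X,.3*(r.inv()*R).as_rotvec()]
def cont(X,yw,b0,step,q):
    last=None;b=b0
    while abs(b)<70:
        s=least_squares(lambda v:np.r_[e(v,X,tool(np.radians(b),yw)),1e-4*(v-q)],np.clip(q,LO+.005,HI-.005),bounds=(LO,HI),max_nfev=40)
        if np.abs(e(s.x,X,tool(np.radians(b),yw))).max()>2e-3: break
        q=s.x; last=(b,q.round(2).tolist()); b+=step
    return last
q0=np.array([.43,.02,-.48,2.26,.03,.33,-1.59])
for v in (-.155,.037,.165):
    for yw in (-.3,.0,.3,.6): print(v,yw,cont(np.array([.5599-.058*v,.161+.998*v,.083]),yw,25,3,q0-np.array([1.5*v+.2,0,0,0,0,0,0])))
g0=np.array([.48,.77,-.03,1.34,.24,1.52,-1.18])
for nm,X,yw in [('yel',[.5,-.367,.026],0),('gre',[.505,-.215,.026],-.1),('red',[.63,-.225,.026],-.4)]: print(nm,cont(np.array(X),yw,-30,-4,g0))
E
```

```text
-0.155 -0.3 (31, [0.34, 0.06, -0.56, 2.24, 0.68, 0.46, -2.64])
-0.155 0.0 (40, [1.03, 0.02, -1.1, 2.37, 0.7, 0.09, -2.31])
-0.155 0.3 (43, [0.78, 0.04, -0.67, 2.38, -1.45, 0.26, 0.2])
-0.155 0.6 (67, [1.66, 0.91, -1.27, 2.38, -1.56, 0.26, 1.28])
0.037 -0.3 (34, [-1.76, 0.35, 1.24, 2.18, 0.27, 0.48, -2.69])
0.037 0.0 (34, [-1.7, 0.13, 1.2, 2.27, 0.51, 0.35, -2.54])
0.037 0.3 (40, [0.03, 0.04, -0.46, 2.33, 0.96, 0.13, -2.62])
0.037 0.6 (43, [0.81, 0.15, -1.07, 2.33, -1.29, 0.14, 0.06])
0.165 -0.3 (37, [-1.88, 0.63, 1.22, 2.03, -0.01, 0.56, -2.69])
0.165 0.0 (40, [-1.88, 0.43, 1.19, 2.17, 0.32, 0.31, -2.69])
0.165 0.3 (40, [-1.57, 0.19, 0.91, 2.25, 0.75, 0.17, -2.69])
0.165 0.6 (40, [-0.09, 0.15, -0.49, 2.23, 0.43, 0.09, -1.93])
yel (-62, [0.17, 1.23, 0.51, 0.9, 0.06, 2.03, -0.95])
gre (-62, [0.11, 1.11, 0.29, 1.07, 0.0, 2.05, -1.28])
red (-46, [0.35, 1.17, -0.04, 0.72, -0.03, 2.05, -1.66])
```

```bash
cat > plan.py <<'E'
import sys; from h import *
def tool(a,yaw):
    a,yaw=np.radians([a,yaw]); zz=np.array([np.sin(a),0,-np.cos(a)]); y=np.array([0,-1.,0]); return Ro.from_euler('z',yaw)*Ro.from_matrix(np.c_[np.cross(y,zz),y,zz])
def plan(steps,start=None):
    s=bot.get_state(); X=np.array(s['ee_pos']); R=Ro.from_quat(s['tcp_rot'])
    for n,x,r in steps:
        x=np.array(x,float); r=r or R
        print(n,'shift',((x-X)/.2).round(3),'turn',((r*R.inv()).as_rotvec()/np.radians(120)).round(3),'dist',np.linalg.norm(x-X).round(3),'deg',np.degrees((r*R.inv()).magnitude()).round(1)); X,R=x,r
E
python3 - <<'E'
from plan import *
T=tool(-44,-23.4); z=T.as_matrix()[:,2]; X=np.array([.631,-.224,.026])
plan([('rot high',X-.09*z+[-.04,0,.18],T),('pre',X-.09*z,T),('grasp',X,T)])
E
```

```text
rot high shift [ 0.831 -0.192 -0.553] turn [ 0.131  0.362 -0.206] dist 0.203 deg 52.4
pre shift [ 0.2  0.  -0.9] turn [0. 0. 0.] dist 0.184 deg 0.0
grasp shift [-0.287  0.124 -0.324] turn [0. 0. 0.] dist 0.09 deg 0.0
```

>>> drive_tool(rows=[[50,0.17,-0.04,-0.11,0.026,0.072,-0.041],[50,0.33,-0.08,-0.22,0.052,0.145,-0.082],[50,0.5,-0.115,-0.33,0.079,0.217,-0.124],[50,0.66,-0.154,-0.44,0.105,0.29,-0.165],[50,0.83,-0.192,-0.553,0.131,0.362,-0.206]])

```text
time: 12.88
ee_pos: [0.6062, -0.2481, 0.3298]
tcp_rot: [0.966, -0.157, -0.208, -0.012]
wrist_force: [0.4, 1.2, -1.7]
gripper_width: 0.588
finger_force: 0.0
```

>>> drive_tool(rows=[[50,0,0,0,0,0,0],[50,0.05,0,-0.2,0,0,0],[50,0.1,0,-0.45,0,0,0],[50,0.2,0,-0.7,0,0,0],[50,0.2,0,-0.7,0,0,0]])

```text
time: 13.5
ee_pos: [0.6489, -0.2304, 0.1919]
tcp_rot: [0.969, -0.138, -0.204, -0.025]
wrist_force: [-0.2, 0.1, -0.1]
gripper_width: 0.583
finger_force: 0.0
```

```bash
python3 - <<'E'
from plan import *
c=cam('wrist'); save('wrist','w4.png')
for d in bot.pinpoint('red','wrist')[:2]: print(round(d['p'],2),np.round(d['location']),ray('wrist',d['location'],.02,c).round(3))
T=tool(-44,-23.4); z=T.as_matrix()[:,2]; X=np.array([.631,-.224,.026])
plan([('pre',X-.09*z,T),('grasp',X,T)]); print(bot.get_state()['joint_pos'].round(2))
E
```

```text
0.63 [196. 269.] [ 0.567 -0.197  0.02 ]
pre shift [ 0.19  -0.085 -0.54 ] turn [ 0.063  0.162 -0.06 ] dist 0.116 deg 22.1
grasp shift [-0.287  0.124 -0.324] turn [0. 0. 0.] dist 0.09 deg 0.0
[ 0.35  0.75 -0.11  0.97  0.07  1.83 -1.59]
```

View pics/w4.png

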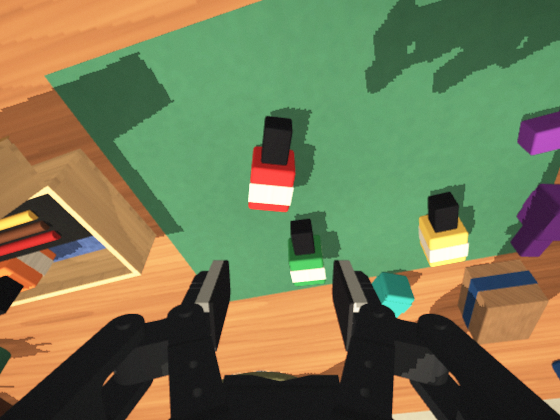

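>>> drive_tool(rows=[[50,0,0,-0.1,0,0,0],[50,0,0,-0.2,0,0,0],[50,0,0,-0.2,0,0,0],[50,0,0,-0.2,0,0,0],[50,0,0,-0.2,0,0,0]])

```text
time: 14.22
ee_pos: [0.6513, -0.2315, 0.1586]
tcp_rot: [0.97, -0.139, -0.198, -0.024]
wrist_force: [-0.6, -0.2, 0.1]
gripper_width: 0.589
finger_force: 0.0
```

```bash
python3 - <<'E'
from plan import *
K=cam('wrist'); bot.get_image('wrist')
for d in bot.trace('red','wrist')[:2]: print(round(d['p'],2),np.round(d['location']))
T=tool(-44,-23.4); z=T.as_matrix()[:,2]; X=np.array([.631,-.224,.026])
plan([('pre',X-.09*z,T),('grasp',X,T)]); print(bot.get_state()['joint_pos'].round(2))
# expected pixel of cap centre/top & black-pixel centroid near it
e=np.array(proj('wrist',[.628,-.224,.032],K)); print('cap expected',e.round())
im=cv2.cvtColor(bot.get_image('wrist'),cv2.COLOR_RGB2GRAY); r,c=e.astype(int); m=np.zeros_like(im); m[max(r-50,0):r+50,c-50:c+50]=1
ys,xs=np.where((im<28)&(m>0)); print(np.median(ys),np.median(xs),np.percentile(xs,[3,97]),np.percentile(ys,[3,97]),ray('wrist',(np.median(ys),np.median(xs)),.028,K).round(4))
E
```

```text
0.61 [195. 272.]
0.41 [254.  65.]
pre shift [ 0.186 -0.087 -0.338] turn [ 0.063  0.163 -0.06 ] dist 0.079 deg 22.2
grasp shift [-0.287  0.124 -0.324] turn [0. 0. 0.] dist 0.09 deg 0.0
[ 0.35  0.77 -0.11  1.02  0.08  1.76 -1.6 ]
cap expected [172. 277.]
148.0 278.0 [264. 291.] [141. 155.] [ 0.6465 -0.2299  0.028 ]
```

>>> drive_tool(rows=[[50,0.04,-0.02,-0.07,0.013,0.033,-0.012],[50,0.08,-0.035,-0.14,0.025,0.065,-0.024],[50,0.12,-0.055,-0.21,0.038,0.1,-0.036],[50,0.16,-0.075,-0.28,0.05,0.13,-0.048],[50,0.186,-0.087,-0.338,0.063,0.163,-0.06]])

```text
time: 15.0
ee_pos: [0.6829, -0.2583, 0.1216]
tcp_rot: [0.931, -0.217, -0.282, -0.079]
wrist_force: [-0.2, -1.0, -2.0]
gripper_width: 0.583
finger_force: 0.0
```

```bash
python3 - <<'E'
from plan import *
T=tool(-44,-23.4); z=T.as_matrix()[:,2]; X=np.array([.631,-.224,.026])
plan([('pre',X-.09*z,T),('grasp',X,T)]); s=log();print(s['joint_pos'].round(2),s['ee_pos'],Ro.from_quat(s['tcp_rot']).as_matrix()[:,2])
from k2 import fk,P
print(fk(s['joint_pos'],P)[0].round(3))
E
```

```text
pre shift [ 0.027  0.047 -0.154] turn [0.024 0.08  0.028] dist 0.033 deg 10.6
grasp shift [-0.287  0.124 -0.324] turn [0. 0. 0.] dist 0.09 deg 0.0
[ 0.25  1.1   0.36  0.62 -0.35  2.05 -1.58] [ 0.68288792 -0.25831486  0.12159832] [-0.49140058  0.26926731 -0.8282636 ]
[ 0.683 -0.258  0.122]
```

```bash
python3 - <<'E'
from plan import *
T=tool(-38,-23.4); T2=tool(-43,-23.4); X=np.array([.632,-.2245,.025])
plan([('pre',X+[.02,-.009,.05],T),('grasp',X,T2)])
E
```

```text
pre shift [-0.154  0.124 -0.233] turn [0.003 0.035 0.027] dist 0.061 deg 5.3
grasp shift [-0.1    0.045 -0.25 ] turn [ 0.017  0.038 -0.   ] dist 0.055 deg 5.0
```

>>> drive_tool(rows=[[50,-0.04,0.03,-0.06,0.001,0.01,0.007],[50,-0.08,0.06,-0.12,0.002,0.02,0.014],[50,-0.12,0.09,-0.18,0.002,0.03,0.02],[50,-0.154,0.124,-0.233,0.003,0.035,0.027],[50,-0.154,0.124,-0.233,0.003,0.035,0.027]])

```text
time: 15.62
ee_pos: [0.6538, -0.2353, 0.0851]
tcp_rot: [0.928, -0.192, -0.313, -0.063]
wrist_force: [0.7, -0.7, -0.5]
gripper_width: 0.584
finger_force: 0.0
```

```bash
python3 - <<'E'
from plan import *
T2=tool(-43,-23.4); X=np.array([.632,-.2245,.025])
plan([('grasp',X,T2)]); s=log();print(s['joint_pos'].round(2))
K=cam('wrist'); save('wrist','w5.png'); print([np.round(proj('wrist',p,K)) for p in ([.6285,-.2235,.032],[.637,-.2275,.032])])
E
```

```text
grasp shift [-0.109  0.054 -0.301] turn [ 0.021  0.044 -0.001] dist 0.065 deg 5.8
[ 0.19  1.07  0.35  0.78 -0.29  1.99 -1.53]
[array([221., 278.]), array([213., 278.])]
```

View pics/w5.png

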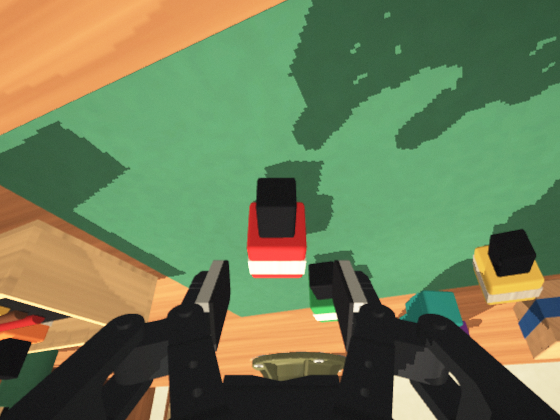

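The cap's top face spans rows 207–237 and columns 258–296. That matches the expected (221,278), so I descend and grip.

>>> drive_tool(rows=[[50,-0.027,0.013,-0.075,0.005,0.011,0],[50,-0.055,0.027,-0.15,0.01,0.022,0],[50,-0.082,0.04,-0.225,0.015,0.033,0],[50,-0.109,0.054,-0.301,0.021,0.044,0],[50,-0.109,0.054,-0.301,0.021,0.044,0]])

```text
time: 16.3
ee_pos: [0.6309, -0.2257, 0.0233]
tcp_rot: [0.91, -0.189, -0.36, -0.074]
wrist_force: [-1.0, -0.1, 0.8]
gripper_width: 0.583
finger_force: 0.0
```

>>> drive_tool(rows=[[50,0,0,0,0,0,0],[0,0,0,0,0,0,0],[0,0,0,0,0,0,0],[0,0,0,0,0,0,0],[0,0,0,0,0,0,0]])

```text
time: 16.92
ee_pos: [0.6329, -0.2263, 0.0274]
tcp_rot: [0.912, -0.188, -0.357, -0.074]
wrist_force: [3.1, 0.1, 4.9]
gripper_width: 0.267
finger_force: 60.7
```

```bash
python3 - <<'E'
from plan import *
s=log(); z=Ro.from_quat(s['tcp_rot']).as_matrix(); print(s['joint_pos'].round(2),z[:,2].round(3),z[:,1].round(3),s['ee_pos'].round(4),s['gripper_width'],s['finger_force'])
E
```

```text
[ 0.2   1.14  0.34  0.79 -0.3   1.99 -1.53] [-0.624  0.269 -0.734] [-0.396 -0.918  0.   ] [ 0.6329 -0.2263  0.0274] 0.2672551860673536 60.677021741867065
```

```bash
cat >> plan.py <<'E'
def ikcheck(steps):
    from k2 import fk,P,LO,HI; from scipy.optimize import least_squares
    q=np.array(bot.get_state()['joint_pos'])
    for n,X,R in steps:
        e=lambda v:np.r_[fk(v,P)[0]-X,.3*(fk(v,P)[1].inv()*R).as_rotvec()]
        q0=q.copy(); s=least_squares(lambda v:np.r_[e(v),1e-4*(v-q0)],np.clip(q,LO+.005,HI-.005),bounds=(LO,HI),max_nfev=40); q=s.x
        print('  ik',n,np.abs(e(q)).max().round(4),q.round(2))
E
cat > carry.py <<'E'
from plan import *
def carry(slot,a0,y0,b,y1,tcpd,off,z0=.006):
    # steps from grasp to hover over slot and place; lean = remaining tilt
    L=np.radians(90-(b-a0)); u=np.array([np.sin(L),np.cos(L)]); n=np.array([-np.cos(L),np.sin(L)])
    d=tcpd*u+off*n; B=z0+.02*np.sin(max(L,0))+.001
    c,s_=np.cos(np.radians(y1)),np.sin(np.radians(y1))
    F=np.array([slot[0]+c*d[0],slot[1]+s_*d[0],B+d[1]])
    s=bot.get_state()['ee_pos']; S=np.array(s); lp=lambda t:(a0+(b-a0)*t,y0+(y1-y0)*t)
    st=[('lift',S+[0,0,.1],tool(*lp(.2))),('mid',S*.6+F*.4+[0,0,.21-(S*.6+F*.4)[2]],tool(*lp(.65))),('hover',F+[0,0,.1],tool(b,y1)),('down',F,tool(b,y1))]
    plan(st); ikcheck(st); print('place TCP',F.round(4))
E
timeout 100 python3 -c "
from carry import *
carry((.569,.0063),-42.8,-23.4,38,2,.074,.007)"
```

```text
lift shift [0.  0.  0.5] turn [-0.048 -0.126  0.042] dist 0.1 deg 16.9
mid shift [-0.118  0.465  0.413] turn [-0.066 -0.296  0.092] dist 0.127 deg 38.1
hover shift [-0.177  0.698 -0.128] turn [-0.01  -0.236  0.073] dist 0.146 deg 29.6
down shift [ 0.   0.  -0.5] turn [0. 0. 0.] dist 0.1 deg 0.0
  ik lift 0.0 [ 0.05  0.83  0.48  1.07 -0.28  1.77 -1.41]
  ik mid 0.0 [-0.56  0.21  0.84  1.75 -0.2   1.09 -1.35]
  ik hover 0.0 [-0.57 -0.23  0.46  2.29  0.34  0.42 -1.89]
  ik down 0.0 [-0.59 -0.03  0.52  2.38  0.26  0.13 -1.85]
place TCP [0.5739 0.0065 0.0844]
```

>>> drive_tool(rows=[[0,0,0,0.1,0,0,0],[0,0,0,0.2,-0.012,-0.03,0.01],[0,0,0,0.3,-0.024,-0.06,0.02],[0,0,0,0.4,-0.036,-0.09,0.03],[0,0,0,0.5,-0.048,-0.126,0.042]])

```text
time: 17.55
ee_pos: [0.6323, -0.2261, 0.1272]
tcp_rot: [0.961, -0.154, -0.227, -0.036]
wrist_force: [-0.8, 0.2, -1.2]
gripper_width: 0.268
finger_force: 59.9
```

>>> drive_tool(rows=[[0,-0.02,0.09,0.08,-0.013,-0.059,0.018],[0,-0.05,0.18,0.16,-0.026,-0.118,0.037],[0,-0.07,0.28,0.25,-0.04,-0.178,0.055],[0,-0.09,0.37,0.33,-0.053,-0.237,0.074],[0,-0.118,0.465,0.413,-0.066,-0.296,0.092]])

```text
time: 18.18
ee_pos: [0.6082, -0.1325, 0.2103]
tcp_rot: [0.995, -0.059, 0.086, 0.005]
wrist_force: [0.0, 0.3, -1.1]
gripper_width: 0.261
finger_force: 59.9
```

>>> drive_tool(rows=[[0,-0.035,0.14,0,-0.002,-0.047,0.015],[0,-0.07,0.28,0,-0.004,-0.094,0.029],[0,-0.106,0.42,0,-0.006,-0.142,0.044],[0,-0.14,0.56,0,-0.008,-0.189,0.058],[0,-0.177,0.698,0,-0.01,-0.236,0.073]])

```text
time: 18.8
ee_pos: [0.5722, 0.0072, 0.2092]
tcp_rot: [0.945, 0.017, 0.326, -0.006]
wrist_force: [0.6, -0.6, -1.8]
gripper_width: 0.265
finger_force: 59.9
```

```bash
cat >> carry.py <<'E'
def arrive(F,b,y1):
    st=[('over',np.array(F)+[0,0,.06],tool(b,y1)),('down',F,tool(b,y1))]; plan(st); s=log(); m=Ro.from_quat(s['tcp_rot']).as_matrix(); print(s['joint_pos'].round(2),m[:,2].round(3),s['gripper_width'],s['finger_force'],s['ee_pos'].round(3))
E
python3 -c "
from carry import *
arrive([.5739,.0065,.0844],38,2); b=save('side','sd3.png'); a=save('scene','s3.png')
cv2.imwrite('pics/t3.png',np.vstack([cv2.resize(a[200:340,200:440],(720,420))[:300],cv2.resize(b[120:260,180:420],(720,420))[:300]])[:,:,::-1])
"
```

```text
over shift [ 0.009 -0.003 -0.324] turn [ 0.     0.001 -0.001] dist 0.065 deg 0.1
down shift [ 0.   0.  -0.3] turn [0. 0. 0.] dist 0.06 deg 0.0
[-0.24 -0.23  0.15  2.25  0.14  0.46 -1.72] [ 0.616  0.022 -0.787] 0.26473232455662604 59.94030296802521 [0.572 0.007 0.209]
```

View pics/t3.png

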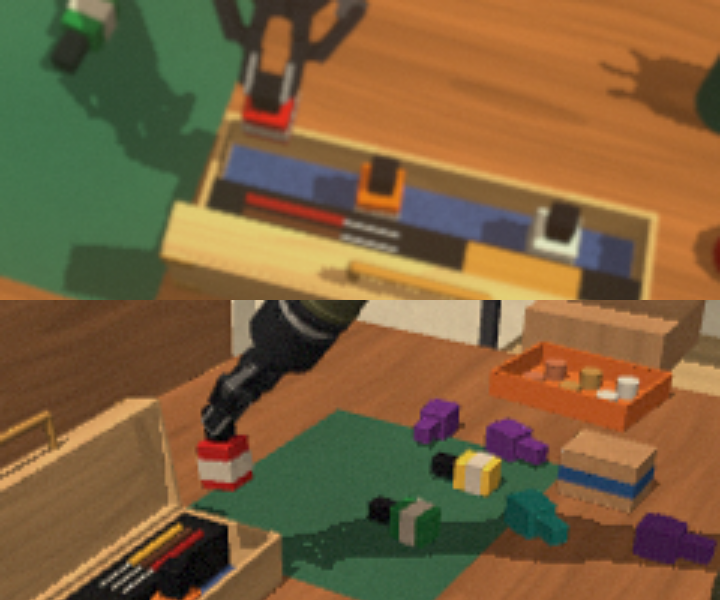

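Red hangs near-upright over the left end of the lane, so I lower it.

>>> drive_tool(rows=[[0,0.009,-0.003,-0.1,0,0,0],[0,0.009,-0.003,-0.25,0,0,0],[0,0.009,-0.003,-0.4,0,0,0],[0,0.009,-0.003,-0.5,0,0,0],[0,0.009,-0.003,-0.56,0,0,0]])

```text
time: 19.52
ee_pos: [0.5747, 0.005, 0.0957]
tcp_rot: [0.946, 0.016, 0.324, -0.005]
wrist_force: [0.4, -0.2, -1.0]
gripper_width: 0.271
finger_force: 60.0
```

>>> drive_tool(rows=[[0,0,0,-0.02,0,0,0],[0,0,0,-0.035,0,0,0],[0,0,0,-0.05,0,0,0],[0,0,0,-0.06,0,0,0],[0,0,0,-0.06,0,0,0]])

```text
time: 20.15
ee_pos: [0.5743, 0.0057, 0.0854]
tcp_rot: [0.946, 0.017, 0.324, -0.005]
wrist_force: [-14.5, -0.8, 11.1]
gripper_width: 0.27
finger_force: 62.1
```

>>> drive_tool(rows=[[0,-0.01,0,0.01,0,0,0],[0,-0.02,0,0.01,0,0,0],[0,-0.03,0,0.01,0,0,0],[0,-0.04,0,0.01,0,0,0],[0,-0.04,0,0.005,0,0,0]])

```text
time: 20.78
ee_pos: [0.5671, 0.0058, 0.0858]
tcp_rot: [0.946, 0.017, 0.325, -0.006]
wrist_force: [-0.0, -0.4, -1.4]
gripper_width: 0.266
finger_force: 59.9
```

>>> drive_tool(rows=[[0,0,0,-0.008,0,0,0],[0,0,0,-0.015,0,0,0],[30,0,0,-0.015,0,0,0],[40,0,0,-0.015,0,0,0],[40,0,0,-0.015,0,0,0]])

```text
time: 21.4
ee_pos: [0.567, 0.0058, 0.0826]
tcp_rot: [0.946, 0.017, 0.325, -0.006]
wrist_force: [-0.1, 0.3, 0.2]
gripper_width: 0.467
finger_force: 0.0
```

>>> drive_tool(rows=[[40,0,0,-0.015,0,0,0],[40,-0.05,0,0.06,0,0,0],[40,-0.13,0,0.16,0,0,0],[40,-0.25,0,0.35,0,0,0],[40,-0.35,0,0.6,0,0,0]])

```text
time: 22.02
ee_pos: [0.5171, 0.0066, 0.1657]
tcp_rot: [0.947, 0.017, 0.322, -0.003]
wrist_force: [-0.1, 0.7, 0.2]
gripper_width: 0.471
finger_force: 0.0
```

```bash
python3 - <<'E'
from plan import *
a=save('scene','s4.png'); b=save('side','sd4.png'); K=cam('wrist'); w=save('wrist','w6.png')
cv2.imwrite('pics/t4.png',np.hstack([cv2.resize(a[210:330,250:430],(400,267))[:260],cv2.resize(b[150:270,150:330],(400,267))[:260]])[:,:,::-1])
for c in ('scene','side','wrist'):
  for n in ('red','green','yellow'):
    for d in bot.pinpoint(n,c)[:3]: print(c,n,round(d['p'],2),np.round(d['location']),ray(c,d['location'],.02,K if c=='wrist' else None).round(3))
E
```

```text
scene red 0.81 [259. 286.] [0.57  0.006 0.02 ]
scene green 0.79 [198. 231.] [ 0.429 -0.216  0.02 ]
scene yellow 0.93 [175. 207.] [ 0.374 -0.32   0.02 ]
scene yellow 0.84 [209. 118.] [ 0.573 -0.522  0.02 ]
scene yellow 0.76 [140. 224.] [ 0.226 -0.32   0.02 ]
side red 0.52 [214. 257.] [0.558 0.02  0.02 ]
side green 0.88 [196. 323.] [ 0.43  -0.204  0.02 ]
side yellow 0.7 [166. 344.] [ 0.477 -0.477  0.02 ]
side yellow 0.68 [180. 345.] [ 0.417 -0.356  0.02 ]
side yellow 0.66 [157. 326.] [ 0.582 -0.52   0.02 ]
wrist red 0.58 [258. 276.] [0.56  0.005 0.02 ]
```

View pics/t4.png

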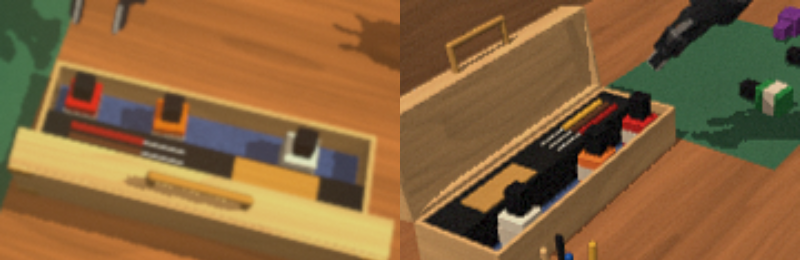

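Red stands upright in the lane. Green is next.

```bash
timeout 100 python3 - <<'E'
from plan import *
X=np.array([.504,-.2155,.024]); y=-5.8
st=[('m1',[.52,-.1,.26],tool(0,-3)),('m2',[.54,-.217,.2],tool(-30,y)),('pre',X+[.02,-.002,.06],tool(-50,y)),('g',X,tool(-55,y))]
plan(st); ikcheck(st)
E
```

```text
m1 shift [ 0.013 -0.521  0.48 ] turn [ 0.006  0.312 -0.039] dist 0.142 deg 37.8
m2 shift [ 0.1   -0.585 -0.3  ] turn [ 0.019  0.249 -0.023] dist 0.133 deg 30.1
pre shift [-0.08  -0.003 -0.58 ] turn [ 0.017  0.166 -0.   ] dist 0.117 deg 20.0
g shift [-0.1   0.01 -0.3 ] turn [0.004 0.041 0.   ] dist 0.063 deg 5.0
  ik m1 0.0 [ 0.1   0.06  0.04  1.73 -0.    1.35 -1.48]
  ik m2 0.0 [ 0.21  0.58  0.11  1.27  0.05  1.8  -1.36]
  ik pre 0.0 [ 0.22  0.9   0.08  1.14  0.1   1.96 -1.37]
  ik g 0.0 [ 0.22  1.    0.08  1.15  0.1   1.93 -1.38]
```

>>> drive_tool(rows=[[50,0,0,0.15,0,0.03,0],[50,0,-0.08,0.3,0.002,0.1,-0.01],[50,0.005,-0.22,0.42,0.004,0.18,-0.02],[50,0.01,-0.37,0.48,0.006,0.25,-0.03],[50,0.013,-0.521,0.48,0.006,0.312,-0.039]])

```text
time: 23.25
ee_pos: [0.5216, -0.1016, 0.2625]
tcp_rot: [1.0, -0.027, 0.0, 0.001]
wrist_force: [1.0, 0.5, -0.5]
gripper_width: 0.59
finger_force: 0.0
```

>>> drive_tool(rows=[[50,0.02,-0.12,-0.06,0.004,0.05,-0.005],[50,0.04,-0.24,-0.12,0.008,0.1,-0.01],[50,0.06,-0.36,-0.18,0.012,0.15,-0.015],[50,0.08,-0.48,-0.24,0.016,0.2,-0.02],[50,0.1,-0.585,-0.3,0.019,0.249,-0.023]])

```text
time: 23.88
ee_pos: [0.5406, -0.2185, 0.1998]
tcp_rot: [0.964, -0.05, -0.259, -0.011]
wrist_force: [0.3, -0.4, -0.1]
gripper_width: 0.583
finger_force: 0.0
```

>>> drive_tool(rows=[[50,-0.02,0,-0.1,0.003,0.033,0],[50,-0.03,0,-0.2,0.007,0.066,0],[50,-0.05,0,-0.35,0.01,0.1,0],[50,-0.07,0,-0.48,0.014,0.133,0],[50,-0.08,0,-0.58,0.017,0.166,0]])

```text
time: 24.5
ee_pos: [0.5239, -0.2173, 0.0827]
tcp_rot: [0.905, -0.046, -0.423, -0.02]
wrist_force: [-0.3, -0.4, 0.3]
gripper_width: 0.585
finger_force: 0.0
```

```bash
python3 - <<'E'
from plan import *
X=np.array([.504,-.2155,.024]); y=-5.8
plan([('g',X,tool(-55,y))]); s=log(); print(s['joint_pos'].round(2))
K=cam('wrist'); w=save('wrist','w7.png')
d=np.array([np.cos(np.radians(y)),np.sin(np.radians(y)),0]); b=np.array([.457,-.211,0])
for t in (.050,.068,.086): print(np.round(proj('wrist',b+d*(t-.025)+[0,0,.032],K)))
for c in bot.pinpoint('green','wrist')[:2]: print(c['p'],np.round(c['location']),ray('wrist',c['location'],.02,K).round(3))
E
```

```text
g shift [-0.1    0.009 -0.294] turn [ 0.006  0.041 -0.   ] dist 0.062 deg 4.9
[ 0.22  0.91  0.08  1.14  0.1   1.96 -1.38]
[215. 280.]
[204. 280.]
[191. 280.]
0.86 [228. 281.] [ 0.418 -0.208  0.02 ]
```

View pics/w7.png

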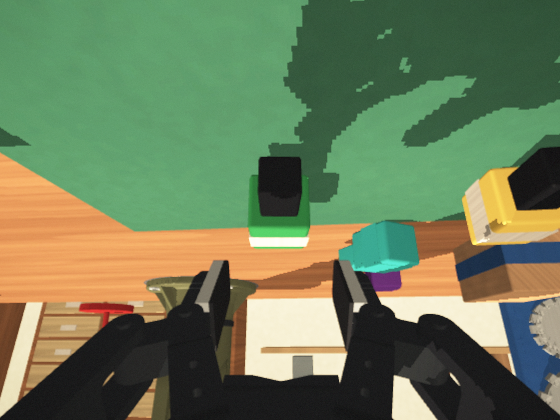

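The cap's top face spans rows 192–216 at column 280, as predicted, so I grasp.

>>> drive_tool(rows=[[50,-0.025,0.002,-0.075,0.001,0.01,0],[50,-0.05,0.005,-0.15,0.003,0.02,0],[50,-0.075,0.007,-0.22,0.004,0.03,0],[50,-0.1,0.009,-0.29,0.006,0.041,0],[50,-0.1,0.009,-0.29,0.006,0.041,0]])

```text
time: 25.22
ee_pos: [0.5029, -0.2156, 0.0249]
tcp_rot: [0.886, -0.045, -0.462, -0.024]
wrist_force: [0.2, 0.4, 0.1]
gripper_width: 0.584
finger_force: 0.0
```

>>> drive_tool(rows=[[50,0,0,0,0,0,0],[0,0,0,0,0,0,0],[0,0,0,0,0,0,0],[0,0,0,0,0,0,0],[0,0,0,0,0,0,0]])

```text
time: 25.85
ee_pos: [0.5046, -0.2159, 0.0274]
tcp_rot: [0.887, -0.045, -0.46, -0.024]
wrist_force: [3.1, -0.5, 3.8]
gripper_width: 0.265
finger_force: 61.6
```

```bash
timeout 100 python3 - <<'E'
from carry import *
s=log(); m=Ro.from_quat(s['tcp_rot']).as_matrix(); a=-np.degrees(np.arccos(-m[2,2])); print(a,m[:,2].round(3),s['ee_pos'].round(4),s['gripper_width'],s['finger_force'])
d=np.array([np.cos(np.radians(-5.8)),np.sin(np.radians(-5.8))]); t=.025+d@(np.array(s['ee_pos'][:2])-[.457,-.211]); print('t',t)
carry((.5630,.0612),a,-5.8,34,2,t,s['ee_pos'][2]-.02)
E
```

```text
-54.81184231672445 [-0.813  0.083 -0.576] [ 0.5046 -0.2159  0.0274] 0.2651669067768518 61.573355197906494
t 0.0728623923188643
lift shift [0.  0.  0.5] turn [-0.014 -0.147  0.013] dist 0.1 deg 17.8
mid shift [0.105 0.554 0.413] turn [-0.014 -0.333  0.028] dist 0.14 deg 40.1
hover shift [ 0.158  0.831 -0.148] turn [ 0.003 -0.259  0.022] dist 0.172 deg 31.2
down shift [ 0.   0.  -0.5] turn [0. 0. 0.] dist 0.1 deg 0.0
  ik lift 0.0 [ 0.15  0.66  0.2   1.36  0.04  1.76 -1.31]
  ik mid 0.0 [ 0.06  0.06  0.1   1.83 -0.01  1.2  -1.42]
  ik hover 0.0 [-0.01 -0.18 -0.19  2.24  0.13  0.5  -1.85]
  ik down 0.0 [ 0.06 -0.01 -0.28  2.33  0.41  0.25 -2.12]
place TCP [0.5571 0.061  0.0804]
```

>>> drive_tool(rows=[[0,0,0,0.1,0,0,0],[0,0,0,0.2,-0.004,-0.035,0.003],[0,0,0,0.3,-0.007,-0.07,0.006],[0,0,0,0.4,-0.011,-0.11,0.01],[0,0,0,0.5,-0.014,-0.147,0.013]])

```text
time: 26.48
ee_pos: [0.504, -0.2159, 0.1281]
tcp_rot: [0.948, -0.035, -0.317, -0.011]
wrist_force: [-0.4, -0.4, -0.8]
gripper_width: 0.267
finger_force: 61.0
```

>>> drive_tool(rows=[[0,0.02,0.11,0.08,-0.003,-0.067,0.006],[0,0.04,0.22,0.16,-0.006,-0.133,0.011],[0,0.06,0.33,0.25,-0.008,-0.2,0.017],[0,0.08,0.44,0.33,-0.011,-0.266,0.022],[0,0.105,0.554,0.413,-0.014,-0.333,0.028]])

```text
time: 27.1
ee_pos: [0.5246, -0.1045, 0.2108]
tcp_rot: [1.0, -0.006, 0.027, 0.0]
wrist_force: [1.1, 0.0, -0.9]
gripper_width: 0.266
finger_force: 60.9
```

>>> drive_tool(rows=[[0,0.03,0.17,0,0,-0.052,0.004],[0,0.06,0.33,0,0.001,-0.104,0.009],[0,0.09,0.5,0,0.002,-0.155,0.013],[0,0.13,0.66,0,0.002,-0.207,0.018],[0,0.158,0.831,0,0.003,-0.259,0.022]])

```text
time: 27.72
ee_pos: [0.5559, 0.0616, 0.2097]
tcp_rot: [0.956, 0.016, 0.293, -0.005]
wrist_force: [0.9, -0.5, -1.1]
gripper_width: 0.262
finger_force: 60.9
```

```bash
python3 -c "
from carry import *
arrive([.5571,.0612,.0804],34,2)"
```

```text
over shift [ 0.006 -0.002 -0.346] turn [-0.     0.001  0.   ] dist 0.069 deg 0.1
down shift [ 0.   0.  -0.3] turn [0. 0. 0.] dist 0.06 deg 0.0
[ 0.07 -0.22 -0.26  2.21  0.07  0.56 -1.79] [ 0.56   0.019 -0.828] 0.2624549538556842 60.93778610229492 [0.556 0.062 0.21 ]
```

>>> drive_tool(rows=[[0,0,0,-0.1,0,0,0],[0,0,0,-0.25,0,0,0],[0,0,0,-0.4,0,0,0],[0,0,0,-0.52,0,0,0],[0,0,0,-0.58,0,0,0]])

```text
time: 28.35
ee_pos: [0.5547, 0.0601, 0.0912]
tcp_rot: [0.957, 0.016, 0.29, -0.004]
wrist_force: [0.3, -0.2, -1.6]
gripper_width: 0.26
finger_force: 61.0
```

>>> drive_tool(rows=[[0,0,0,-0.015,0,0,0],[0,0,0,-0.03,0,0,0],[0,0,0,-0.045,0,0,0],[0,0,0,-0.06,0,0,0],[0,0,0,-0.06,0,0,0]])

```text
time: 28.98
ee_pos: [0.5572, 0.0612, 0.0817]
tcp_rot: [0.956, 0.017, 0.292, -0.005]
wrist_force: [-0.3, 0.0, -0.5]
gripper_width: 0.268
finger_force: 61.1
```

>>> drive_tool(rows=[[0,0,0,-0.006,0,0,0],[0,0,0,-0.012,0,0,0],[30,0,0,-0.012,0,0,0],[38,0,0,-0.012,0,0,0],[38,0,0,-0.012,0,0,0]])

```text
time: 29.6
ee_pos: [0.5565, 0.0611, 0.0785]
tcp_rot: [0.956, 0.016, 0.291, -0.005]
wrist_force: [0.3, -0.0, 0.8]
gripper_width: 0.448
finger_force: 0.0
```

>>> drive_tool(rows=[[38,0,0,0,0,0,0],[38,-0.045,0,0.066,0,0,0],[38,-0.12,0,0.175,0,0,0],[38,-0.22,0,0.35,0,0,0],[50,-0.3,0,0.65,0,0,0]])

```text
time: 30.22
ee_pos: [0.5123, 0.0615, 0.1975]
tcp_rot: [0.959, 0.014, 0.283, -0.003]
wrist_force: [-27.9, -4.8, 33.6]
gripper_width: 0.58
finger_force: 0.0
```

```bash
timeout 100 python3 - <<'E'
from plan import *
a=save('scene','s5.png'); b=save('side','sd5.png')
for c in ('scene','side'):
  for n in ('green','red','yellow'):
    for d in bot.pinpoint(n,c)[:5]: print(c,n,round(d['p'],2),np.round(d['location']),ray(c,d['location'],.02).round(3))
cv2.imwrite('pics/t5.png',np.hstack([cv2.resize(a[150:300,100:350],(500,300)),cv2.resize(b[150:270,190:310],(300,300))])[:,:,::-1])
X=np.array([.501,-.367,.024]); y=0
st=[('m1',[.50,-.1,.27],tool(0,-3)),('m2',[.50,-.25,.3],tool(0,0)),('m3',[.52,-.367,.2],tool(-30,y)),('pre',X+[.02,0,.07],tool(-50,y))]
plan(st); ikcheck(st)
E
```

```text
scene green 0.78 [262. 303.] [0.567 0.052 0.02 ]
scene green 0.19 [270. 323.] [0.571 0.112 0.02 ]
scene red 0.51 [260. 286.] [0.575 0.007 0.02 ]
scene yellow 0.95 [173. 208.] [ 0.367 -0.318  0.02 ]
scene yellow 0.84 [184. 186.] [ 0.425 -0.367  0.02 ]
scene yellow 0.77 [188. 141.] [ 0.482 -0.492  0.02 ]
scene yellow 0.67 [208. 118.] [ 0.569 -0.525  0.02 ]
scene yellow 0.66 [236. 441.] [0.36  0.411 0.02 ]
side green 0.61 [221. 246.] [0.563 0.075 0.02 ]
side red 0.77 [215. 259.] [0.549 0.024 0.02 ]
side yellow 0.69 [164. 342.] [ 0.487 -0.485  0.02 ]
side yellow 0.64 [191. 352.] [ 0.359 -0.292  0.02 ]
side yellow 0.53 [180. 344.] [ 0.424 -0.358  0.02 ]
side yellow 0.52 [198. 394.] [ 0.215 -0.321  0.02 ]
side yellow 0.48 [156. 328.] [ 0.575 -0.533  0.02 ]
m1 shift [-0.07  -0.817  0.361] turn [ 0.004  0.276 -0.04 ] dist 0.179 deg 33.5
m2 shift [ 0.   -0.75  0.15] turn [0.    0.    0.025] dist 0.153 deg 3.0
m3 shift [ 0.1   -0.585 -0.5  ] turn [0.   0.25 0.  ] dist 0.155 deg 30.0
pre shift [ 0.005  0.    -0.53 ] turn [0.    0.167 0.   ] dist 0.106 deg 20.0
  ik m1 0.0 [ 0.04  0.01  0.11  1.76 -0.    1.37 -1.48]
  ik m2 0.0 [ 0.23  0.1   0.21  1.61 -0.02  1.44 -1.14]
  ik m3 0.0 [ 0.3   0.66  0.26  1.16  0.1   1.79 -1.03]
  ik pre 0.0 [ 0.28  1.    0.27  0.97  0.18  1.97 -1.05]
```

View pics/t5.png

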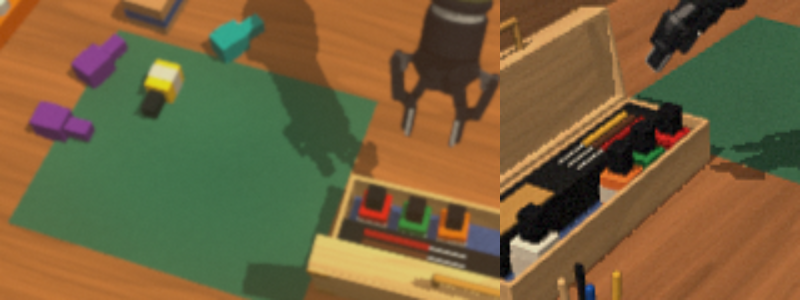

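Red, green and orange stand upright in the lane. Yellow still lies on the mat, at (80,160) in the crop. I go to yellow.

>>> drive_tool(rows=[[50,-0.01,-0.1,0.07,0,0.05,-0.008],[50,-0.02,-0.25,0.14,0.001,0.11,-0.016],[50,-0.04,-0.45,0.21,0.002,0.165,-0.024],[50,-0.06,-0.65,0.29,0.003,0.22,-0.032],[50,-0.07,-0.817,0.361,0.004,0.276,-0.04]])

```text
time: 31.25
ee_pos: [0.5001, -0.1019, 0.2718]
tcp_rot: [1.0, -0.028, -0.0, -0.001]
wrist_force: [1.1, 0.1, -0.7]
gripper_width: 0.586
finger_force: 0.0
```

>>> drive_tool(rows=[[50,0,-0.19,0.04,0,0,0.006],[50,0,-0.38,0.08,0,0,0.012],[50,0,-0.56,0.12,0,0,0.02],[50,0,-0.75,0.15,0,0,0.025],[50,0,-0.75,0.15,0,0,0.025]])

```text
time: 31.88
ee_pos: [0.499, -0.254, 0.3009]
tcp_rot: [1.0, -0.004, 0.001, -0.0]
wrist_force: [1.0, -0.1, 0.1]
gripper_width: 0.586
finger_force: 0.0
```

>>> drive_tool(rows=[[50,0.02,-0.12,-0.1,0,0.05,0],[50,0.04,-0.24,-0.2,0,0.1,0],[50,0.06,-0.36,-0.3,0,0.15,0],[50,0.08,-0.48,-0.4,0,0.2,0],[50,0.1,-0.585,-0.5,0,0.25,0]])

```text
time: 32.5
ee_pos: [0.5207, -0.3667, 0.1997]
tcp_rot: [0.966, -0.001, -0.259, -0.002]
wrist_force: [0.1, -0.2, 0.0]
gripper_width: 0.583
finger_force: 0.0
```

>>> drive_tool(rows=[[50,0,0,-0.12,0,0.033,0],[50,0,0,-0.24,0,0.066,0],[50,0,0,-0.36,0,0.1,0],[50,0,0,-0.48,0,0.135,0],[50,0,0,-0.53,0,0.167,0]])

```text
time: 33.12
ee_pos: [0.5197, -0.3653, 0.092]
tcp_rot: [0.906, -0.0, -0.424, -0.003]
wrist_force: [0.2, -0.6, -0.1]
gripper_width: 0.59
finger_force: 0.0
```

```bash
python3 - <<'E'
from plan import *
X=np.array([.501,-.367,.024]); y=0
plan([('g',X,tool(-55,y))]); s=log(); print(s['joint_pos'].round(2))
K=cam('wrist'); w=save('wrist','w8.png')
b=np.array([.453,-.367,0])
for t in (.050,.086): print(np.round(proj('wrist',b+np.array([t-.025,0,.032]),K)))
for c in bot.pinpoint('yellow','wrist')[:3]: print(c['p'],np.round(c['location']),ray('wrist',c['location'],.02,K).round(3))
E
```

```text
g shift [-0.094 -0.008 -0.34 ] turn [-0.002  0.04   0.001] dist 0.071 deg 4.9
[ 0.21  1.02  0.4   0.98  0.09  1.96 -1.  ]
[201. 283.]
[175. 283.]
0.82 [184. 482.] [ 0.48  -0.496  0.02 ]
0.78 [264. 258.] [ 0.228 -0.334  0.02 ]
0.73 [213. 285.] [ 0.425 -0.369  0.02 ]
```

View pics/w8.png

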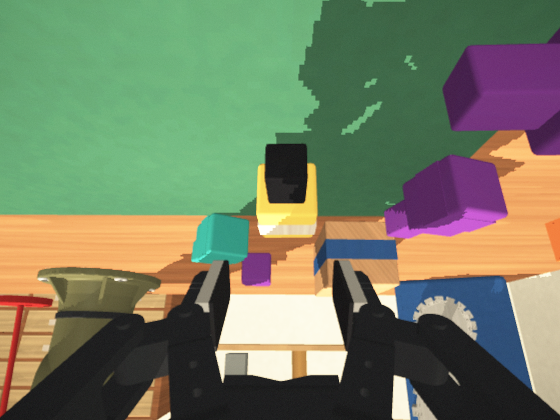

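The yellow cap's top face spans rows 176–202 at column 286, against a predicted (175–201, 283). I grasp.

>>> drive_tool(rows=[[50,-0.024,-0.004,-0.085,0,0.01,0],[50,-0.047,-0.008,-0.17,-0.001,0.02,0],[50,-0.07,-0.012,-0.255,-0.002,0.03,0],[50,-0.094,-0.014,-0.337,-0.002,0.04,0.001],[50,-0.094,-0.014,-0.337,-0.002,0.04,0.001]])

```text
time: 33.85
ee_pos: [0.5007, -0.3684, 0.0255]
tcp_rot: [0.887, -0.0, -0.461, 0.001]
wrist_force: [-1.0, 1.0, 0.4]
gripper_width: 0.585
finger_force: 0.0
```

>>> drive_tool(rows=[[50,0,0,0,0,0,0],[0,0,0,0,0,0,0],[0,0,0,0,0,0,0],[0,0,0,0,0,0,0],[0,0,0,0,0,0,0]])

```text
time: 34.48
ee_pos: [0.5025, -0.3693, 0.029]
tcp_rot: [0.889, -0.001, -0.459, 0.002]
wrist_force: [3.4, -0.7, 5.7]
gripper_width: 0.268
finger_force: 61.3
```

```bash
timeout 100 python3 - <<'E'
from carry import *
s=log(); m=Ro.from_quat(s['tcp_rot']).as_matrix(); a=-np.degrees(np.arccos(-m[2,2])); print(a,m[:,2].round(3),s['ee_pos'].round(4),s['gripper_width'],s['finger_force'])
t=.025+s['ee_pos'][0]-.453; print('t',t)
carry((.5560,.198),a,0,34,6,t,s['ee_pos'][2]-.02)
E
```

```text
-54.621356561559075 [-0.815 -0.003 -0.579] [ 0.5025 -0.3693  0.029 ] 0.26772723018583194 61.298779249191284
t 0.07454807477893394
lift shift [0.  0.  0.5] turn [ 0.004 -0.148  0.01 ] dist 0.1 deg 17.8
mid shift [0.093 1.133 0.405] turn [ 0.015 -0.332  0.022] dist 0.241 deg 40.0
hover shift [ 0.139  1.7   -0.139] turn [ 0.022 -0.258  0.017] dist 0.342 deg 31.1
down shift [ 0.   0.  -0.5] turn [0. 0. 0.] dist 0.1 deg 0.0
  ik lift 0.0 [ 0.15  0.8   0.51  1.2   0.01  1.75 -0.94]
  ik mid 0.0 [-0.33  0.07  0.58  1.83 -0.06  1.2  -1.23]
  ik hover 0.0 [-0.58 -0.12  0.05  2.19  0.45  0.57 -2.32]
  ik down 0.0 [-0.57  0.04  0.05  2.28  0.71  0.36 -2.61]
place TCP [0.5489 0.1972 0.0822]
```

>>> drive_tool(rows=[[0,0,0,0.1,0,0,0],[0,0,0,0.2,0.001,-0.035,0.003],[0,0,0,0.3,0.002,-0.07,0.005],[0,0,0,0.4,0.003,-0.11,0.008],[0,0,0,0.5,0.004,-0.148,0.01]])

```text
time: 35.1
ee_pos: [0.5018, -0.3691, 0.1293]
tcp_rot: [0.949, 0.01, -0.315, 0.003]
wrist_force: [0.5, 0.7, -1.4]
gripper_width: 0.263
finger_force: 60.6
```

>>> drive_tool(rows=[[0,0.01,0.15,0.1,0.002,-0.04,0.003],[0,0.02,0.3,0.2,0.004,-0.08,0.006],[0,0.03,0.45,0.3,0.006,-0.12,0.008],[0,0.04,0.6,0.4,0.007,-0.16,0.01],[0,0.05,0.75,0.45,0.009,-0.2,0.013]])

```text
time: 35.72
ee_pos: [0.5118, -0.2185, 0.2199]
tcp_rot: [0.994, 0.025, -0.11, 0.0]
wrist_force: [0.3, -0.5, -1.0]
gripper_width: 0.266
finger_force: 60.5
```

>>> drive_tool(rows=[[0,0.02,0.18,0,0.002,-0.04,0.003],[0,0.03,0.36,0,0.004,-0.08,0.006],[0,0.05,0.54,0,0.006,-0.12,0.008],[0,0.07,0.72,0,0.008,-0.16,0.01],[0,0.08,0.9,0,0.01,-0.2,0.013]])

```text
time: 36.35
ee_pos: [0.5272, -0.0384, 0.2184]
tcp_rot: [0.994, 0.039, 0.098, -0.003]
wrist_force: [0.3, 0.2, -2.3]
gripper_width: 0.263
finger_force: 60.5
```

```bash
timeout 60 python3 -c "
from carry import *
F=np.array([.5489,.198,.0822]); st=[('hov',F+[0,0,.14],tool(34,14)),('dn',F,tool(34,14))]; s=bot.get_state(); print(s['gripper_width'],s['finger_force']); plan(st); ikcheck(st)"
```

```text
0.2632230295714426 60.52770137786865
hov shift [0.109 1.182 0.019] turn [ 0.031 -0.187  0.078] dist 0.237 deg 24.6
dn shift [ 0.   0.  -0.7] turn [0. 0. 0.] dist 0.14 deg 0.0
  ik hov 0.0 [-0.31 -0.17 -0.14  2.14  0.17  0.59 -1.89]
  ik dn 0.0 [-0.25  0.04 -0.22  2.28  0.5   0.27 -2.23]
```

>>> drive_tool(rows=[[0,0.02,0.2,0.01,0.005,-0.031,0.013],[0,0.036,0.4,0.02,0.01,-0.062,0.026],[0,0.054,0.59,0.02,0.015,-0.094,0.039],[0,0.073,0.79,0.02,0.02,-0.125,0.052],[0,0.091,0.985,0.02,0.026,-0.156,0.065]])

```text
time: 36.98
ee_pos: [0.5453, 0.1583, 0.2222]
tcp_rot: [0.96, 0.104, 0.259, -0.03]
wrist_force: [0.5, -0.3, -1.7]
gripper_width: 0.258
finger_force: 60.5
```

>>> drive_tool(rows=[[0,0.009,0.1,0,0.003,-0.016,0.007],[0,0.018,0.197,0,0.005,-0.031,0.013],[0,0.018,0.197,0,0.005,-0.031,0.013],[0,0.018,0.197,0,0.005,-0.031,0.013],[0,0.018,0.197,0,0.005,-0.031,0.013]])

```text
time: 37.6
ee_pos: [0.55, 0.196, 0.2221]
tcp_rot: [0.95, 0.116, 0.289, -0.035]
wrist_force: [-0.9, -0.4, -2.0]
gripper_width: 0.262
finger_force: 60.6
```

```bash
timeout 60 python3 -c "
from carry import *
arrive([.5489,.198,.0822],34,14); b=save('side','sd6.png'); a=save('scene','s6.png')
cv2.imwrite('pics/t6.png',np.hstack([cv2.resize(a[180:330,260:430],(397,350)),cv2.resize(b[130:280,140:310],(397,350))])[:,:,::-1])"
```

```text
over shift [-0.006  0.01  -0.4  ] turn [ 0.    -0.001  0.001] dist 0.08 deg 0.2
down shift [ 0.   0.  -0.3] turn [0. 0. 0.] dist 0.06 deg 0.0
[-0.33 -0.17 -0.12  2.14  0.17  0.59 -1.89] [ 0.54   0.134 -0.831] 0.2621411367506211 60.5887770652771 [0.55  0.196 0.222]
```

View pics/t6.png

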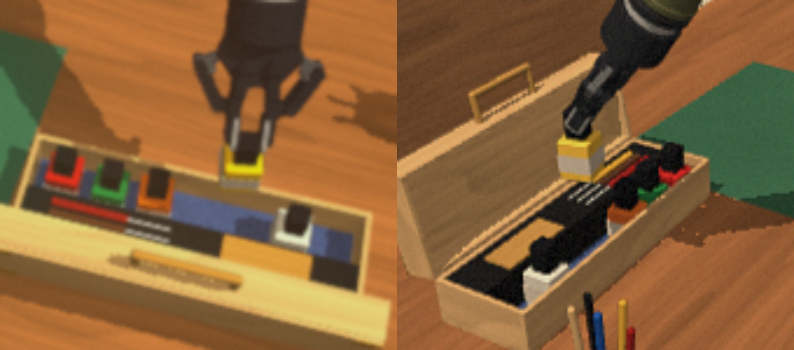

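Yellow hangs upright above the gap between orange and white, so I lower it.

>>> drive_tool(rows=[[0,-0.006,0.01,-0.12,0,0,0],[0,-0.006,0.01,-0.28,0,0,0],[0,-0.006,0.01,-0.45,0,0,0],[0,-0.006,0.01,-0.57,0,0,0],[0,-0.006,0.01,-0.64,0,0,0]])

```text
time: 38.33
ee_pos: [0.548, 0.1985, 0.0922]
tcp_rot: [0.95, 0.116, 0.288, -0.035]
wrist_force: [-0.2, -0.1, -1.2]
gripper_width: 0.265
finger_force: 60.6
```

>>> drive_tool(rows=[[0,0,0,-0.015,0,0,0],[0,0,0,-0.03,0,0,0],[0,0,0,-0.045,0,0,0],[0,0,0,-0.06,0,0,0],[0,0,0,-0.06,0,0,0]])

```text
time: 38.95
ee_pos: [0.5505, 0.2001, 0.0846]
tcp_rot: [0.949, 0.117, 0.291, -0.036]
wrist_force: [-0.4, -1.1, 4.4]
gripper_width: 0.263
finger_force: 61.6
```

>>> drive_tool(rows=[[0,0,0,-0.003,0,0,0],[20,0,0,-0.003,0,0,0],[30,0,0,-0.003,0,0,0],[40,0,0,-0.003,0,0,0],[40,0,0,-0.003,0,0,0]])

```text
time: 39.58
ee_pos: [0.5485, 0.1994, 0.0812]
tcp_rot: [0.95, 0.117, 0.289, -0.036]
wrist_force: [-0.0, -0.4, -0.5]
gripper_width: 0.464
finger_force: 0.0
```

>>> drive_tool(rows=[[40,0,0,0,0,0,0],[40,-0.043,-0.01,0.066,0,0,0],[40,-0.12,-0.028,0.18,0,0,0],[40,-0.2,-0.045,0.33,0,0.04,0],[40,-0.25,-0.045,0.55,0,0.08,0]])

```text
time: 40.2
ee_pos: [0.4964, 0.1899, 0.1909]
tcp_rot: [0.971, 0.114, 0.206, -0.045]
wrist_force: [0.8, -0.3, -0.1]
gripper_width: 0.471
finger_force: 0.0
```

>>> drive_tool(rows=[[40,0,0,0.1,0,0.05,0],[40,0,-0.1,0.25,0,0.1,0],[40,0,-0.3,0.4,0,0.15,0],[40,0,-0.5,0.5,0,0.2,0],[40,0,-0.5,0.5,0,0.2,0]])

```text
time: 40.83
ee_pos: [0.5012, 0.0862, 0.2926]
tcp_rot: [0.993, 0.098, 0.004, -0.067]
wrist_force: [-0.5, 0.4, -0.6]
gripper_width: 0.47
finger_force: 0.0
```

```bash
timeout 60 python3 -c "
from plan import *
b=save('side','sd7.png'); a=save('scene','s7.png'); s=bot.get_state(); print(s['time'],s['wrist_force'])
cv2.imwrite('pics/t7.png',np.hstack([cv2.resize(a[180:330,230:430],(440,330)),cv2.resize(b[150:280,150:290],(355,330))])[:,:,::-1])
for n in ('red','yellow','green','white','orange','lid_handle'):
  for d in bot.pinpoint(n,'scene')[:1]: print(n,d['p'],ray('scene',d['location'],.006).round(3))
for c in ('scene','side'): print(c,[np.round(d['location']) for d in bot.pinpoint('lid_handle',c)[:1]],[np.round(proj(c,np.array([.6537,.1666,.06])+[.053,.003,.158])) ])
"
```

```text
40.925 [-0.40429033  1.34484607  0.20964354]
red 0.53 [0.567 0.003 0.006]
yellow 0.88 [ 0.356 -0.328  0.006]
green 0.78 [0.558 0.059 0.006]
white 0.85 [0.555 0.28  0.006]
orange 0.72 [0.564 0.121 0.006]
lid_handle 0.89 [0.62  0.181 0.006]
scene [array([295., 342.])] [array([294., 339.])]
side [array([162., 182.])] [array([164., 183.])]
```

View pics/t7.png

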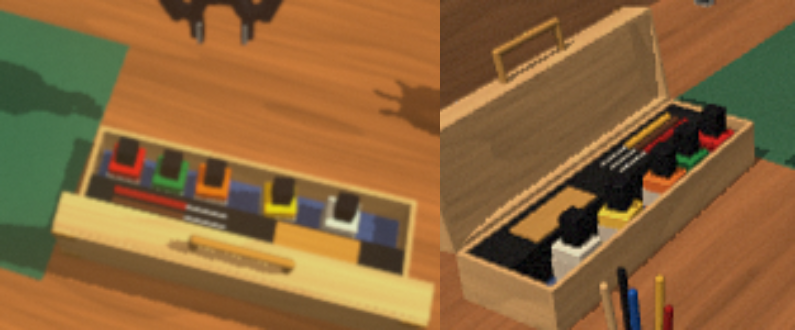

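All five bottles stand upright in the lane, and the lid handle shows within 3 px of where it should be on the stop. The mat is clear and the robot touches nothing, so I hand in.

```bash
python3 -c "
from plant import bot
print(bot.hand_in())"
```

```text
the job is handed in; nothing more can be done
None
```

The job is handed in: the lid is open on its stop, and red, green and yellow stand upright in the lane beside orange and white (there was no blue); hand-in returned no verdict, and I saw one unexplained 44 N wrist-force reading as the arm backed away from green, under the 120 N wrist limit.

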